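# Service the bench air dryer

### The job

Service the compressed-air dryer: first bleed it by pressing its vent plunger fully down to the stop and holding it there for about a second, then let it spring back. Unscrew the tall cap all the way without forcing the thread, lift it clear, stand it rim down on the round rubber mat, and pull the spent cartridge out of the neck. Put that cartridge and every other spent cartridge lying on the bench into the steel tray, standing or lying as you like, and leave the other things on the bench alone.

Things in the scene. Friction and masses are not known exactly. Their poses are not given: they have to be found in the camera images.
- housing: dryer housing, a fixed grey block 110 x 200 x 45 mm (x, y, z); origin at the centre of its underside, z up. On top: the upright threaded neck (46 diameter over the thread, 48 high, so its top is 93 above the bench) at y = -50 in its frame, under the cap, and the vent plunger at y = +55.
- neck_top (a point): centre of the mouth of the housing's neck, 93 mm above the bench; z is the neck's axis, upright. The well inside is 25 mm in diameter and 56 deep.
- vent_top (a point): centre of the top face of the vent plunger, a steel mushroom head 36 mm in diameter, 102 mm above the bench when up; it moves with the plunger.
- vent (a joint): travel of the vent plunger, m: 0 up, 0.012 fully down at its stop. Spring: 2.5 N to start it, 8.5 N at the stop; springs back when let go.
- cap: tall grey ribbed screw cap, 58 mm outside diameter, 87 high, 90 g, hollow beneath; origin at the centre of its rim, z to its closed top. Starts screwed down on the neck (rim 45, top 132 mm above the bench). Right-hand thread: turn anticlockwise from above; rises 8 mm a turn, 1 mm axial play, lets go after 2 turns; turns easily, stays where left. Then lift 65 mm more to clear the cartridge.
- cartridge0: spent cartridge in the neck, hidden by the cap at first: 88 mm long, 80 g; round metal body 22 diameter, 59 long, and a white square head 22 x 22 x 29 at its +z end; origin on the axis at mid length. It stands loosely in the well, head up, the head 96 to 125 mm above the bench.
- cartridge1: another such cartridge (see cartridge0), lying on the bench on a flat of its head, its axis (z) level. May be absent.
- cartridge2: another such cartridge, lying on the bench. May be absent.
- cartridge3: another such cartridge, lying on the bench. May be absent.
- tray: fixed dark steel tray 150 x 280 x 30 mm (x, y, z outside), walls and floor 5 thick, open on top; origin at the centre of its underside.
- mat: fixed round black rubber mat, 140 mm in diameter and 4 thick; origin at the centre of its underside. The cap goes on it.
- can: bystander: white spray can, 60 mm in diameter, 170 tall, standing; origin at the centre of its underside.
- wrench: bystander: wrench 180 mm long, lying.
- tape: bystander: cardboard-brown roll of tape, 90 mm in diameter, 30 high, lying flat.
Things that resemble listed ones, but are neither listed nor needed, are in the scene too. Leave any green or turquoise look-alike of the cartridge1 alone.

How it is judged (in metres and radians):
On the way, in this order (a step that is already met when the one before it is completed fails the run):
1. the vent plunger is pressed down to its stop and held for half a second (value of joint vent above 0.0105 m), for 0.5 s.
2. the vent plunger is back up with the cap still on the thread (value of joint vent below 0.002 m and z of cap in the frame of housing below 0.055 m), for 0.1 s.
3. the cap is unscrewed and lifted clear of the cartridge (z of cap in the frame of housing above 0.122 m), for 0.1 s.
4. the cap stands rim down on the mat (horizontal distance between cap and mat below 0.045 m and height (world z) of cap below 0.01 m and angle between cap's own z axis and vertical below 0.15 rad), for 0.2 s.
5. the spent cartridge is pulled out of the neck ((z of cartridge0 in the frame of housing above 0.135 m or horizontal distance between cartridge0 and neck_top above 0.05 m)), for 0.1 s.
At the end, for the whole second after the job is handed in: cap rim down on the mat (tilt < 0.15 rad, centre within 45 mm of the mat's); cartridge0 and every other cartridge present at rest in the tray (centre within 66 mm along its x, 131 mm along its y, under 65 mm above its underside); vent plunger up (< 2 mm) (all of step 4 and linear speed of cap below 0.02 m/s and value of joint vent below 0.002 m and x of cartridge0 in the frame of tray between -0.066 and 0.066 m and y of cartridge0 in the frame of tray between -0.131 and 0.131 m and z of each of cartridge0, cartridge1, cartridge2, cartridge3 in the frame of tray below 0.065 m and linear speed of each of cartridge0, cartridge1, cartridge2, cartridge3 below 0.05 m/s and x of cartridge1 in the frame of tray between -0.066 and 0.066 m and y of cartridge1 in the frame of tray between -0.131 and 0.131 m and x of cartridge2 in the frame of tray between -0.066 and 0.066 m and y of cartridge2 in the frame of tray between -0.131 and 0.131 m and x of cartridge3 in the frame of tray between -0.066 and 0.066 m and y of cartridge3 in the frame of tray between -0.131 and 0.131 m); the robot touches nothing.
It fails at once if the thread is forced (over 70 N between cap and housing) (contact force between cap and housing above 70 N).
It fails at once if the spray can is knocked over or shoved more than 5 cm (angle between can's own z axis and vertical above 0.6 rad or distance of can from where it was at the start of the episode above 0.05 m).
It fails at once if the wrench or the tape is shoved more than 5 cm (distance of any of wrench, tape from where it was at the start of the episode above 0.05 m).
Of cartridge1, cartridge2, cartridge3 only 1 to 3 are there at a start; the rules pass over those that are not, and their reading is None.
At some moment in a run one of cartridge1, cartridge2, cartridge3 may be knocked a few centimetres aside while the robot is not near it.
Once in a run the grip may slacken for a moment while it holds something.
It also fails if it takes over 210 s, if anything falls off the work surface, if the arm or the gripper's body presses on something with over 40 N, if the wrist force passes 120 N, or if a joint passes its speed limit or range.

### The arm

A 7-joint arm with a two-finger parallel gripper is mounted at the origin on the work surface. World frame = base frame: x ahead of the robot, y to its left, z up, the work surface at z = 0. Lengths are in mm, angles in rad, forces in N, time in s.
With the tool pointing down it reaches from about 350 to 775 mm from the base axis. Payload 3.1 kg.
Tool frame: the origin (TCP) lies at the very end of the fingers, on their centre line; the grasp point (between the pads) lies 19 mm behind it (ctrl.grip_point_offset is the distance from the TCP to the grasp point, in mm); z points along the fingers, x is the direction in which the jaws open and shut, and the axes are right-handed (so a half turn about z gives the same grasp; the last joint's range is limited). The gripper opens to 85 mm and grips with 20 to 120 N. Pads are 22 mm wide; open, the fingers measure 114 mm over their backs; the gripper's body (76 mm by 85 mm) begins 54 mm behind the grasp point. The pads swing forward as they close: fully open they stand 13 mm farther back than shut.
Start: joints at [-1.268, 0.311, 0.014, 1.512, -0.004, 1.319, -0.027], TCP at [185.878, 517.655, 231.304] pointing down, gripper open.
Joint ranges: [-2.7, 2.7], [-0.3, 1.91], [-1.27, 1.3], [0.12, 2.57], [-1.44, 4.58], [0.2, 2.03], [-3.05, 3.05]. Speed limits (rad/s): [2.79, 2.79, 3.14, 3.14, 3.14, 3.14, 3.14].

### API

Orientations are given as a unit quaternion [x, y, z, w].
In Python, from cell import ctrl gives the robot as it stands.
- The arm moves only by the tool apply_moves, never from a script. Its argument "deltas" is a list of rows, each an object with "travel": the shift along the tool's x, y, z in m, a list of three; "roll": the turn about the tool's z in degrees. A call has exactly 8 rows; each row shifts and turns the pose as measured when the row begins, along the tool's axes as they then stand; what a row does not reach is not made up. A row lasts 1/12 s, in which the tool goes at most 41.7 mm and 7.16 degrees, less where a joint would pass 70% of its speed; a pose out of reach is approached as far as the arm can. A call is refused whole if a number of a shift passes 0.0417 or a number of a turn 7.16, either way. A call with a gripper value outside its range is refused whole. "fingers" is the closure in counts, from 0 (fully open) to 255 (shut), set as the call begins (left out, the last holds). The fingers move at their own pace and stop on an object; "newtons" is the grip in N (left out, the last holds). Time passes only in rows, so rows that do not move let the fingers close, or fill a call up. It gives the time, the measured TCP pose, the force and the opening at its end, in the units of the state.
- ctrl.sense(): the state, without advancing time (a new reading comes with each control period).
- ctrl.capture(name): name is "scene" or "top"; returns a dict with "image" (384x512x3 uint8, red, green, blue), "fov_y" (degrees; the focal length in pixels is half the picture's height over the tangent of half this angle, whatever the lens; pixels are square), "cx", "cy" (the principal point, pixels), "rvec" (rotation vector, rad) and "tvec" (3), from world to camera coordinates, as OpenCV has them. Camera axes: x right, y down, z forward; pixel columns grow to the right and rows downward; lengths in mm; the calibration is good to about 2 mm. A picture is of the moment at which its call begins. There is no depth.
- ctrl.job_done(): hands the job in, once; it reports no verdict.
The state is a dict: "clock": time; "joint_pos": joint angles; "qvel": joint speeds; "joint_torque": joint torques, N m; "eef_pos": TCP position; "tool_rot": TCP orientation; "ft_force": force on the tool from outside, world axes, zero at the start; "torque": the same for the moment, N m; "grip_width": finger opening in mm.
Only numpy, scipy, OpenCV 4.12 (cv2) and the standard library are available. Lean on these libraries where they do the work, as an engineer would, in place of code of your own. Each camera call takes 0.05 s, during which the arm holds its last target.

## Working session

There is one attempt and no reset: what is moved stays moved. The work goes in short steps, Python scripts to look and compute and a tool call to move; the robot and the scene stay as the last step left them, time stands still between calls to the robot, and variables do not carry over. Pictures are saved under pics/ and viewed, and the job is handed in when it is done.

Besides the shell and the picture viewer there is one more tool, called after "Call:" by a JSON object that holds its "op" and its "data". apply_moves: Moves the arm, as the interface text tells. Its arguments: {"type":"object","properties":{"deltas":{"type":"array","items":{"type":"object","properties":{"travel":{"type":"array","items":{"type":"number"}},"roll":{"type":"number"}}}},"fingers":{"type":"number"},"newtons":{"type":"number"}},"required":["deltas"]}

```bash
ls; mkdir -p pics; python3 - <<'E'
from cell import ctrl
import cv2
print(ctrl.sense())
for n in ("scene","top"):
    c=ctrl.capture(n)
    print(n,{k:v for k,v in c.items() if k!='image'})
    cv2.imwrite(f'pics/{n}0.png',c['image'][:,:,::-1])
E
```

```text
pics
{'clock': 0.0, 'joint_pos': array([-1.2676746 ,  0.31174855,  0.0139582 ,  1.51305818, -0.00439197,
        1.31917821, -0.0272164 ]), 'qvel': array([ 0.00119143,  0.00109257, -0.00024028, -0.00101241,  0.0001087 ,
        0.00027608, -0.00056621]), 'joint_torque': array([ 4.67013615e-04, -3.79901791e+01,  1.45975566e-01, -2.30594498e+01,
        1.21252707e-02,  1.36798003e-02, -2.26829009e-07]), 'eef_pos': array([185.64596011, 516.9528004 , 230.20796894]), 'tool_rot': array([ 8.17905264e-01,  5.75351705e-01, -9.37894739e-04,  7.17441992e-04]), 'ft_force': array([ 0.01249203, -0.35339269, -0.17763663]), 'torque': array([-0.02631329,  0.0127235 , -0.0438398 ]), 'grip_width': 85.49399873588409}
scene {'fov_y': 53.59993662268446, 'cx': 252.24623610667086, 'cy': 195.86916901861565, 'rvec': array([ 2.53939938,  0.62531348, -0.15910853]), 'tvec': array([-529.3558057 , -149.32335457, 1021.86396912])}
top {'fov_y': 56.479763917436095, 'cx': 260.43605575391456, 'cy': 190.9524042939974, 'rvec': array([ 2.18007834, -2.18289981,  0.14299331]), 'tvec': array([ 24.60636294, 560.08681639, 916.0915834 ])}
```

View pics/scene0.png

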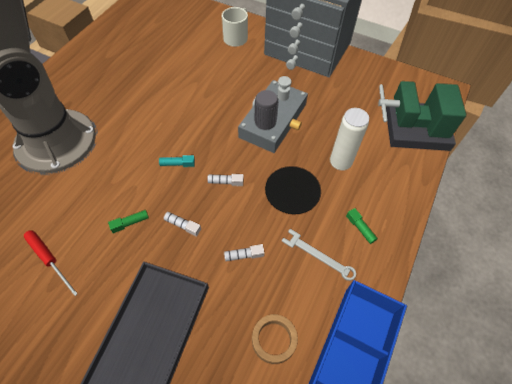

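View pics/top0.png

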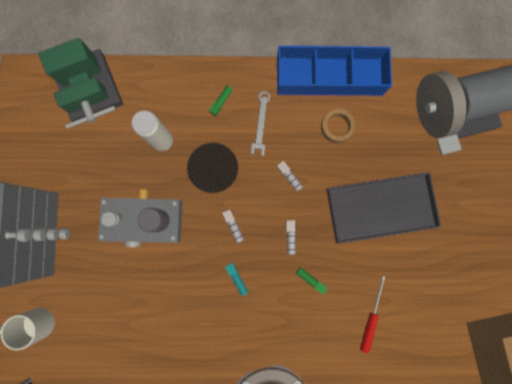

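```bash
cat > h.py <<'E'
from cell import ctrl
import cv2, numpy as np
from scipy.spatial.transform import Rotation as R
def cam(c):
    f=192/np.tan(np.radians(c['fov_y']/2))
    K=np.array([[f,0,c['cx']],[0,f,c['cy']],[0,0,1.]])
    return K,cv2.Rodrigues(np.array(c['rvec']))[0],np.array(c['tvec'],float)
def proj(c,P):
    K,Rm,t=cam(c); p=(np.atleast_2d(P)@Rm.T+t)@K.T
    return p[:,:2]/p[:,2:]
def unproj(c,uv,z):
    K,Rm,t=cam(c); o=-Rm.T@t
    uv=np.atleast_2d(uv).astype(float)
    d=np.c_[uv,np.ones(len(uv))]@np.linalg.inv(K).T@Rm
    s=(z-o[2])/d[:,2]
    return o+s[:,None]*d
def save(c,name,box=None,k=1):
    im=c['image'][:,:,::-1]
    if box: x0,y0,x1,y1=box; im=im[y0:y1,x0:x1]
    im=cv2.resize(im,None,fx=k,fy=k,interpolation=cv2.INTER_CUBIC)
    cv2.imwrite('pics/'+name+'.png',im)
def tri(c1,u1,c2,u2):
    K1,R1,t1=cam(c1);K2,R2,t2=cam(c2)
    X=cv2.triangulatePoints(K1@np.c_[R1,t1],K2@np.c_[R2,t2],np.array(u1,float).reshape(2,1),np.array(u2,float).reshape(2,1))
    return (X[:3]/X[3]).ravel()
E
python3 - <<'E'
from h import *
s=ctrl.capture('scene');t=ctrl.capture('top')
import pickle; pickle.dump((s,t),open('c0.pkl','wb'))
for c in (s,t):
    K,Rm,tt=cam(c); print(-Rm.T@tt)
    print(proj(c,[[0,0,0],[500,0,0],[500,200,0],[185.6,517,230]]))
save(t,'t1',(90,80,310,300),3.6) if 0 else save(t,'t1',(90,80,310,260),3.6)
save(t,'t2',(200,140,450,310),3.2)
save(s,'s1',(220,60,380,220),3.7)
save(s,'s2',(90,130,290,280),4)
E
```

```text
[ 763.17459329 -334.70954232  807.62309717]
[[ 55.34529145 140.32635782]
 [216.23684304 217.43467073]
 [254.70260211 157.5568937 ]
 [205.99322422 -22.86029643]]
[462.91712558  50.21553469 967.83915972]
[[270.03804507 409.51162972]
 [269.02410347 214.13417247]
 [194.77966262 214.25771999]
 [  9.24075819 372.62634711]]
```

View pics/t1.png

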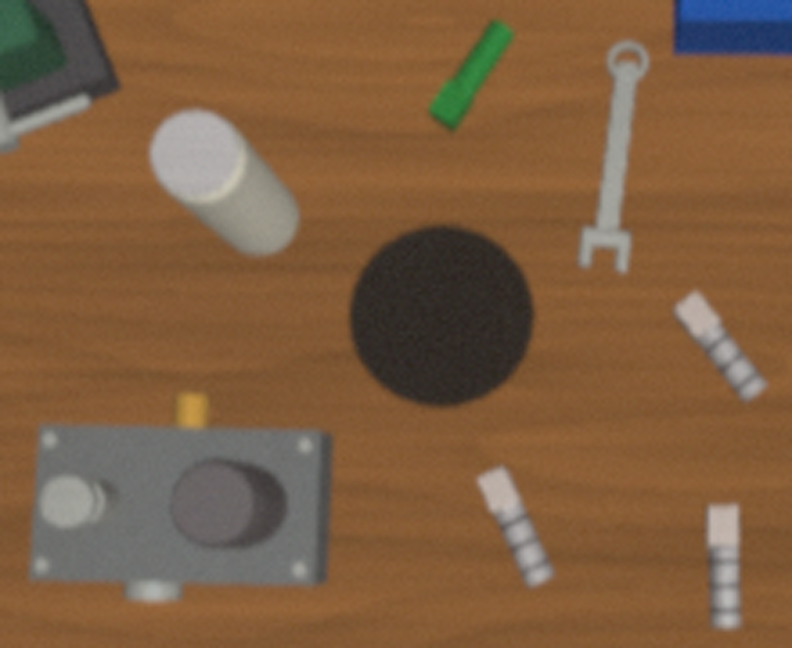

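View pics/t2.png

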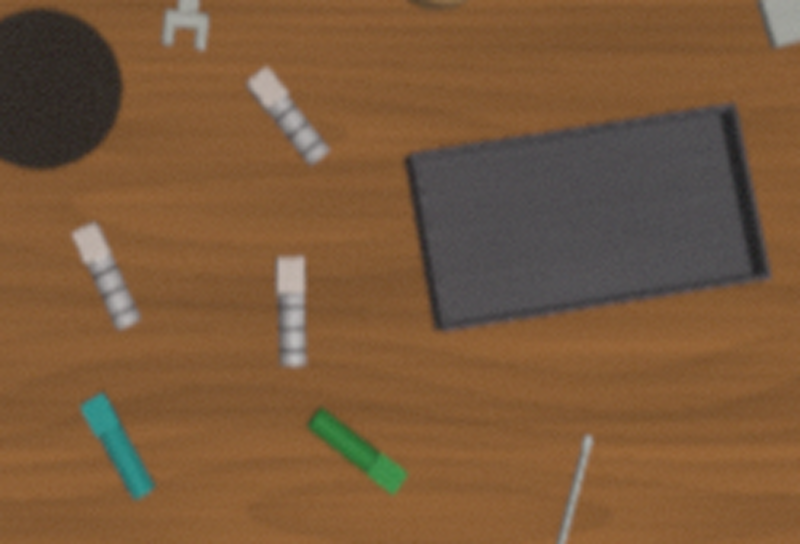

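View pics/s1.png

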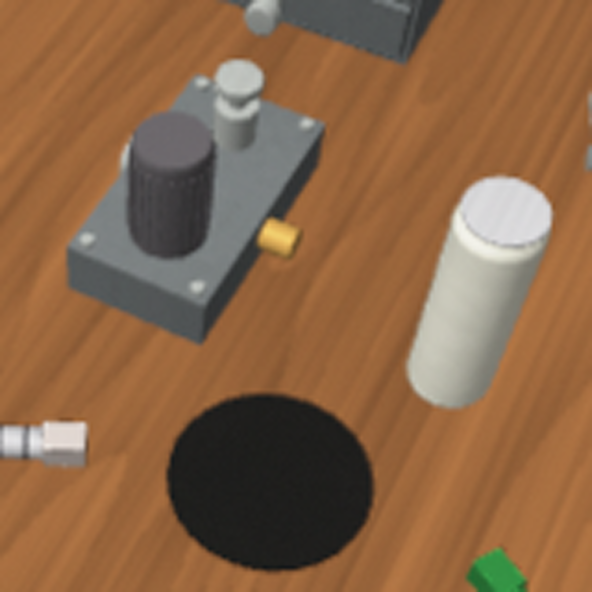

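View pics/s2.png

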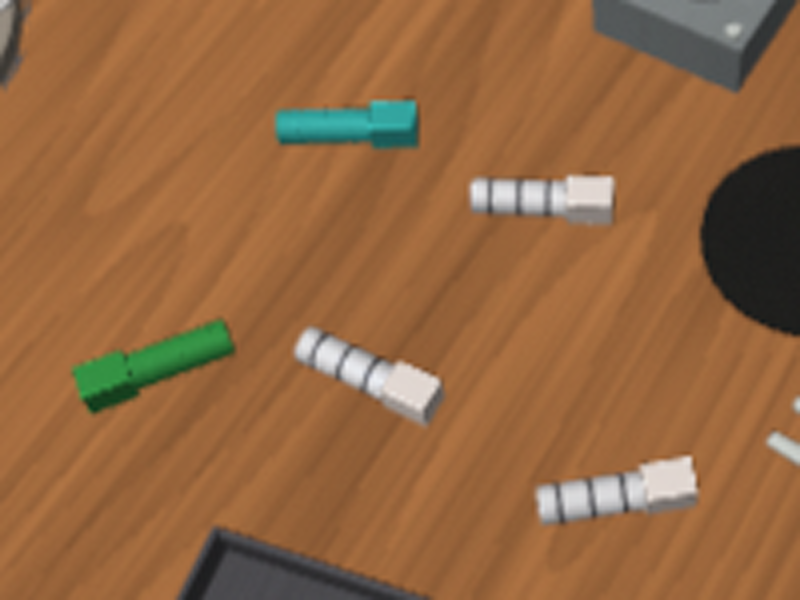

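```bash
python3 - <<'E'
from h import *
import pickle; s,t=pickle.load(open('c0.pkl','rb'))
f=lambda p,o,k:(np.array(p,float)+.5)/k-.5+np.array(o)
T1=lambda *p:f(p,(90,80),3.6)
T2=lambda *p:f(p,(200,140),3.2)
S1=lambda *p:f(p,(220,60),3.7)
S2=lambda *p:f(p,(90,130),4)
np.set_printoptions(precision=1,suppress=True)
print('vent top',unproj(t,T1((68,502)),102),'scene',unproj(s,S1((240,82)),102), tri(t,T1((68,502))[0],s,S1((240,82))[0]))
print('cap top',unproj(t,T1((212,504)),132),'scene',unproj(s,S1((175,140)),132), tri(t,T1((212,504))[0],s,S1((175,140))[0]))
print('mat',unproj(t,T1((441,316)),4),'scene',unproj(s,S1((270,482)),4))
print('housing',unproj(t,T1((40,427),(327,432),(322,583),(30,580)),45), unproj(s,S1((195,76),(323,122),(202,310),(70,255)),45))
print('tray',unproj(t,T2((408,156),(735,106),(768,276),(438,328)),30))
print('can',unproj(t,T1((197,154)),170))
print('A',unproj(t,T1((692,303),(757,390)),[22,22]))
for n,h,ta in(('A',(687,301),(757,391)),('B',(491,474),(540,580)),('C',(723,506),(727,627))):
  P=unproj(t,T1(h,ta),16);d=P[0]-P[1];print(n,P[:,:2],P.mean(0)[:2],np.linalg.norm(d),np.degrees(np.arctan2(d[1],d[0])))
for n,h,ta in(('B',(613,199),(472,194)),('C',(436,400),(301,344)),('A',(695,484),(541,505))):
  P=unproj(s,S2(h,ta),13);d=P[0]-P[1];print(n,P[:,:2],P.mean(0)[:2],np.linalg.norm(d),np.degrees(np.arctan2(d[1],d[0])))
E
```

```text
vent top [[484.9 389.  102. ]] scene [[489.4 387.8 102. ]] [486.4 391.9  97. ]
cap top [[482.7 285.8 132. ]] scene [[486.1 287.7 132. ]] [484.4 287.2 131.2]
mat [[627.  154.4   4. ]] scene [[630.1 153.2   4. ]]
housing [[539.6 433.2  45. ]
 [535.9 230.3  45. ]
 [429.  231.6  45. ]
 [431.8 435.5  45. ]] [[433.9 435.8  45. ]
 [540.5 437.   45. ]
 [538.1 232.9  45. ]
 [434.6 233.5  45. ]]
tray [[ 566.8 -153.3   30. ]
 [ 609.1 -430.4   30. ]
 [ 467.  -450.7   30. ]
 [ 425.4 -174.8   30. ]]
can [[701.8 290.9 170. ]]
A [[634.1 -34.1  22. ]
 [568.8 -81.8  22. ]]
A [[636.7 -30.9]
 [568.7 -82.7]] [602.7 -56.8] 85.47252113613834 37.30034334625431
B [[507.1 115.1]
 [429.5  78.7]] [468.3  96.9] 85.7032229583004 25.0941344031373
C [[483.2 -56.2]
 [394.8 -58.2]] [439.  -57.2] 88.36035677099294 1.2516210923868756
B [[509.1 117.8]
 [429.5  80. ]] [469.3  98.9] 88.08341638367246 25.44003880701689
C [[484.3 -51.6]
 [395.  -57.5]] [439.7 -54.6] 89.46240881417455 3.7867432999231556
A [[639.8 -28.5]
 [569.7 -79.4]] [604.7 -53.9] 86.66931685195738 36.023266494261705
```

Call:
{"op": "apply_moves", "data": {"deltas": [{"travel":[0,0,0],"roll":-6.6},{"travel":[0,0,0],"roll":-6.6},{"travel":[0,0,0],"roll":-6.6},{"travel":[-0.015,0.036,0.008],"roll":0},{"travel":[-0.015,0.036,0.008],"roll":0},{"travel":[-0.015,0.036,0.008],"roll":0},{"travel":[-0.015,0.036,0.008],"roll":0},{"travel":[-0.015,0.036,0.008],"roll":0}], "fingers": 255, "newtons": 40}}

```text
clock: 0.87
eef_pos: [357.8, 453.9, 188.3]
tool_rot: [0.69, 0.724, -0.001, -0.005]
ft_force: [-0.7, 0.8, -0.2]
grip_width: -0.2
```

```bash
cat > plan.py <<'E'
import sys
from h import *
np.set_printoptions(precision=4,suppress=True)
def plan(x,y,z,psi=None):
    s=ctrl.sense(); p=s['eef_pos']; Rm=R.from_quat(s['tool_rot'])
    ex=Rm.as_matrix()[:,0]; ez=Rm.as_matrix()[:,2]; ps=np.degrees(np.arctan2(ex[1],ex[0]))
    d=Rm.inv().apply(np.array([x,y,z])-p)
    print('t %.2f pos'%s['clock'],p.round(1),'psi %.1f'%ps,'tilt',ez[:2].round(4),'j7 %.2f'%s['joint_pos'][6],'w %.1f'%s['grip_width'],'F',s['ft_force'].round(1))
    print('tool delta mm',d.round(1),'norm %.0f'%np.linalg.norm(d), '' if psi is None else 'roll %.1f'%(-((psi-ps+180)%360-180)))
if __name__=='__main__': plan(*map(float,sys.argv[1:]))
E
python3 plan.py 486 389 120 90
```

```text
t 0.87 pos [357.8 453.9 188.3] psi 92.8 tilt [-0.0097  0.0057] j7 0.71 w -0.2 F [-0.7  0.8 -0.2]
tool delta mm [-71.5 125.5  66.7] norm 159 roll 2.8
```

Call:
{"op": "apply_moves", "data": {"deltas": [{"travel":[-0.015,0.026,0.014],"roll":0},{"travel":[-0.015,0.026,0.014],"roll":0},{"travel":[-0.015,0.026,0.014],"roll":0},{"travel":[-0.015,0.026,0.013],"roll":0},{"travel":[-0.01,0.02,0.01],"roll":2.8},{"travel":[0,0,0],"roll":0},{"travel":[0,0,0],"roll":0},{"travel":[0,0,0],"roll":0}]}}

```text
clock: 1.53
eef_pos: [501.1, 374.2, 113.9]
tool_rot: [0.715, 0.7, -0.004, -0.001]
ft_force: [-1.5, -0.1, 0.4]
grip_width: 0.1
```

```bash
python3 plan.py 486 389 90 90; python3 - <<'E'
from h import *
s=ctrl.capture('scene');t=ctrl.capture('top')
save(t,'t3',(70,150,230,270),5)
save(s,'s3',(200,40,360,160),5)
E
python3 plan.py 486 389 90 90
```

```text
t 1.53 pos [501.1 374.2 113.9] psi 88.8 tilt [-0.0073 -0.0047] j7 0.92 w 0.1 F [-1.5 -0.1  0.4]
tool delta mm [ 14.6 -15.3  23.9] norm 32 roll -1.2
t 1.63 pos [500.  376.  114.6] psi 88.9 tilt [-0.0072 -0.0028] j7 0.92 w 0.2 F [0.8 0.4 0.9]
tool delta mm [ 12.8 -14.1  24.7] norm 31 roll -1.1
```

View pics/s3.png

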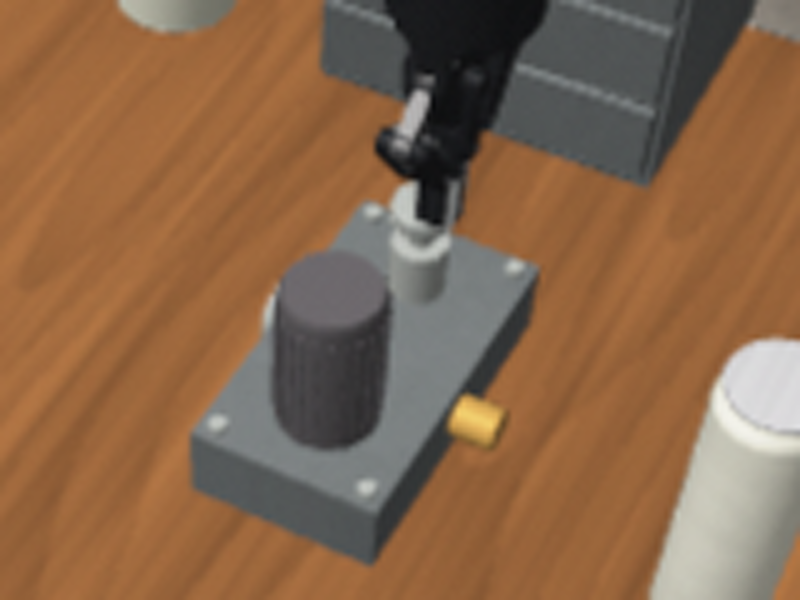

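View pics/t3.png

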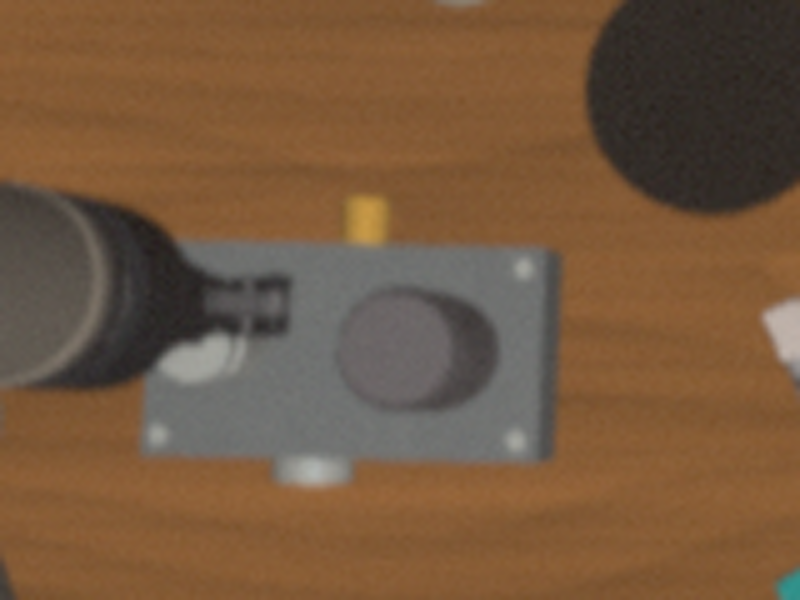

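Call:
{"op": "apply_moves", "data": {"deltas": [{"travel":[0.006,-0.006,0],"roll":-1},{"travel":[0.004,-0.005,0],"roll":0},{"travel":[0.002,-0.002,0.002],"roll":0},{"travel":[0,0,0.003],"roll":0},{"travel":[0,0,0.002],"roll":0},{"travel":[0,0,0.001],"roll":0},{"travel":[0,0,0],"roll":0},{"travel":[0,0,0],"roll":0}]}}

```text
clock: 2.3
eef_pos: [479.2, 397.7, 109.1]
tool_rot: [0.702, 0.713, -0.001, -0.004]
ft_force: [-1.3, 0.4, -0.0]
grip_width: 0.2
```

```bash
python3 plan.py 486 389 89 90
```

```text
t 2.30 pos [479.2 397.7 109.1] psi 90.9 tilt [-0.0074  0.0044] j7 0.91 w 0.2 F [-1.3  0.4 -0. ]
tool delta mm [-8.9  6.8 20. ] norm 23 roll 0.9
```

Call:
{"op": "apply_moves", "data": {"deltas": [{"travel":[-0.006,0.005,0],"roll":0.5},{"travel":[0,0,0],"roll":0},{"travel":[0,0,0],"roll":0},{"travel":[0,0,0],"roll":0},{"travel":[0,0,0],"roll":0},{"travel":[0,0,0],"roll":0},{"travel":[0,0,0],"roll":0},{"travel":[0,0,0],"roll":0}]}}

```text
clock: 2.97
eef_pos: [487.0, 389.0, 109.1]
tool_rot: [0.707, 0.708, -0.001, -0.003]
ft_force: [-0.1, -0.1, 0.8]
grip_width: 0.0
```

```bash
python3 plan.py 486 389 89 90
```

```text
t 2.97 pos [487.  389.  109.1] psi 90.1 tilt [-0.0061  0.0034] j7 0.92 w 0.0 F [-0.1 -0.1  0.8]
tool delta mm [-0.1 -0.9 20.1] norm 20 roll 0.1
```

Call:
{"op": "apply_moves", "data": {"deltas": [{"travel":[0,0,0.002],"roll":0},{"travel":[0,0,0.002],"roll":0},{"travel":[0,0,0.002],"roll":0},{"travel":[0,0,0.002],"roll":0},{"travel":[0,0,0.002],"roll":0},{"travel":[0,0,0.002],"roll":0},{"travel":[0,0,0.002],"roll":0},{"travel":[0,0,0.002],"roll":0}]}}

```text
clock: 3.63
eef_pos: [487.0, 389.7, 94.6]
tool_rot: [0.706, 0.708, -0.0, -0.003]
ft_force: [-1.1, -2.0, 5.1]
grip_width: 0.3
```

```bash
python3 plan.py 486 389 89 90
```

```text
t 3.63 pos [487.  389.7  94.6] psi 90.1 tilt [-0.0048  0.0046] j7 0.92 w 0.3 F [-1.1 -2.   5.1]
tool delta mm [-0.7 -1.   5.6] norm 6 roll 0.1
```

Call:
{"op": "apply_moves", "data": {"deltas": [{"travel":[0,0,0.003],"roll":0},{"travel":[0,0,0.003],"roll":0},{"travel":[0,0,0.003],"roll":0},{"travel":[0,0,0.003],"roll":0},{"travel":[0,0,0.003],"roll":0},{"travel":[0,0,0.003],"roll":0},{"travel":[0,0,0.003],"roll":0},{"travel":[0,0,0.003],"roll":0}]}}

```text
clock: 4.3
eef_pos: [487.1, 389.7, 90.1]
tool_rot: [0.706, 0.708, 0.003, -0.004]
ft_force: [-4.0, -5.0, 15.8]
grip_width: 0.2
```

```bash
python3 plan.py 486 389 89 90
```

```text
t 4.30 pos [487.1 389.7  90.1] psi 90.1 tilt [-0.0018  0.009 ] j7 0.92 w 0.2 F [-4.  -5.  15.8]
tool delta mm [-0.7 -1.1  1.1] norm 2 roll 0.1
```

Call:
{"op": "apply_moves", "data": {"deltas": [{"travel":[0,0,0.003],"roll":0},{"travel":[0,0,0.003],"roll":0},{"travel":[0,0,0.003],"roll":0},{"travel":[0,0,0.003],"roll":0},{"travel":[0,0,0.003],"roll":0},{"travel":[0,0,0.003],"roll":0},{"travel":[0,0,0.003],"roll":0},{"travel":[0,0,0.003],"roll":0}]}}

```text
clock: 4.97
eef_pos: [487.0, 389.7, 90.1]
tool_rot: [0.706, 0.708, 0.006, -0.004]
ft_force: [-4.5, -3.8, 14.6]
grip_width: -0.2
```

Call:
{"op": "apply_moves", "data": {"deltas": [{"travel":[0,0,0.003],"roll":0},{"travel":[0,0,0.003],"roll":0},{"travel":[0,0,0.003],"roll":0},{"travel":[0,0,0.003],"roll":0},{"travel":[0,0,0.003],"roll":0},{"travel":[0,0,0.003],"roll":0},{"travel":[0,0,0.003],"roll":0},{"travel":[0,0,0.003],"roll":0}]}}

```text
clock: 5.63
eef_pos: [487.1, 389.7, 90.1]
tool_rot: [0.706, 0.708, 0.009, -0.005]
ft_force: [-4.0, -3.8, 14.6]
grip_width: -0.1
```

```bash
python3 plan.py 486 389 89 90
```

```text
t 5.63 pos [487.1 389.7  90.1] psi 90.1 tilt [0.0059 0.0206] j7 0.92 w -0.1 F [-4.  -3.8 14.6]
tool delta mm [-0.7 -1.1  1.1] norm 2 roll 0.1
```

Call:
{"op": "apply_moves", "data": {"deltas": [{"travel":[0,0,-0.01],"roll":0},{"travel":[0,0,-0.025],"roll":0},{"travel":[0,0,-0.025],"roll":0},{"travel":[0,0,-0.015],"roll":0},{"travel":[0,0,0],"roll":0},{"travel":[0,0,0],"roll":0},{"travel":[0,0,0],"roll":0},{"travel":[0,0,0],"roll":0}], "fingers": 0}}

```text
clock: 6.3
eef_pos: [485.7, 391.0, 165.7]
tool_rot: [0.706, 0.708, 0.011, -0.007]
ft_force: [-0.5, 0.2, -0.5]
grip_width: 85.3
```

```bash
python3 plan.py 484.5 286.5 160 90
```

```text
t 6.30 pos [485.7 391.  165.7] psi 90.2 tilt [0.0064 0.0257] j7 0.92 w 85.3 F [-0.5  0.2 -0.5]
tool delta mm [-104.7   -1.7    3. ] norm 105 roll 0.2
```

Call:
{"op": "apply_moves", "data": {"deltas": [{"travel":[-0.02,0,0],"roll":0},{"travel":[-0.03,0,0],"roll":0},{"travel":[-0.025,0,0],"roll":0},{"travel":[-0.012,0,0],"roll":0},{"travel":[-0.003,0,0],"roll":0},{"travel":[0,0,0],"roll":0},{"travel":[0,0,0],"roll":0},{"travel":[0,0,0],"roll":0}]}}

```text
clock: 6.97
eef_pos: [480.2, 300.0, 152.4]
tool_rot: [0.704, 0.71, 0.004, -0.01]
ft_force: [-0.5, -0.4, 0.0]
grip_width: 85.3
```

```bash
python3 - <<'E'
from h import *
s=ctrl.capture('scene');t=ctrl.capture('top')
save(t,'t4',(70,130,230,250),5)
save(s,'s4',(200,40,360,160),5)
E
python3 plan.py 484.5 286.5 96 90
```

```text
t 7.07 pos [480.  300.5 152.5] psi 90.6 tilt [-0.0085  0.0205] j7 1.05 w 85.5 F [-0.1 -0.  -0.1]
tool delta mm [-15.2   4.8  56.2] norm 58 roll 0.6
```

View pics/s4.png

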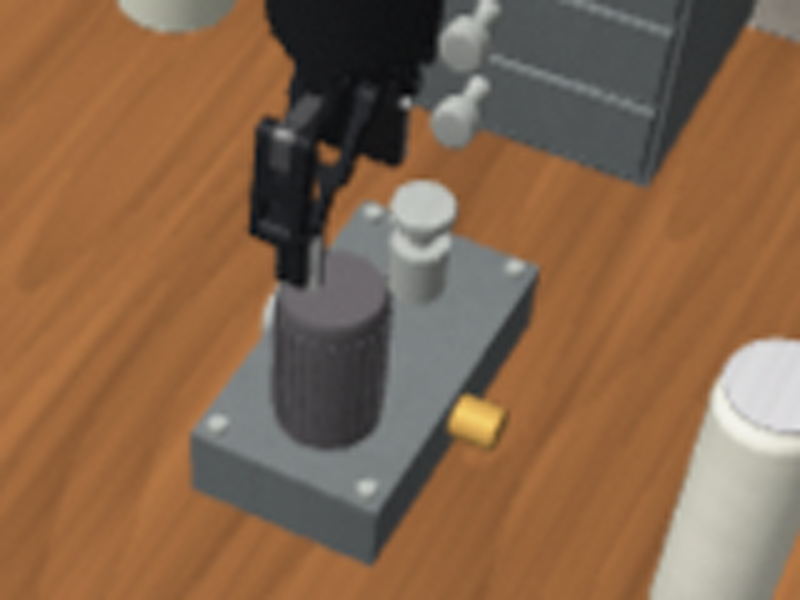

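View pics/t4.png

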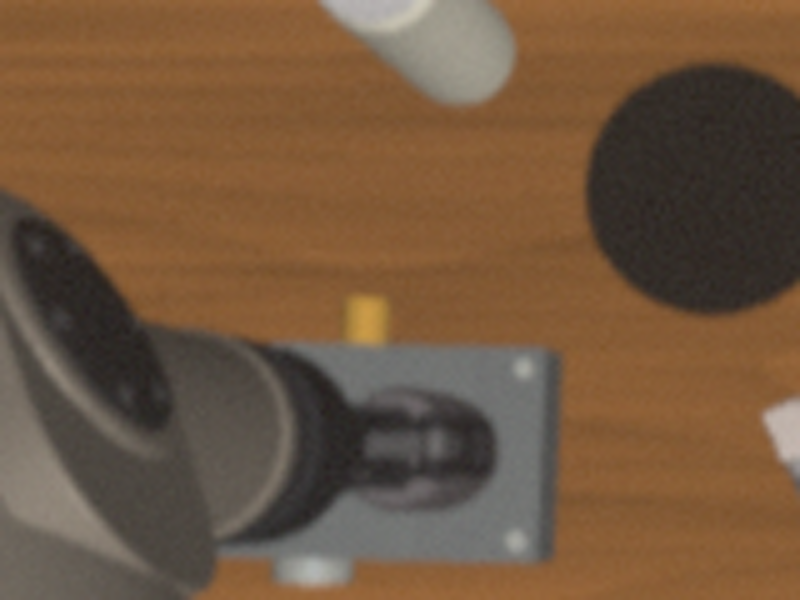

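Call:
{"op": "apply_moves", "data": {"deltas": [{"travel":[-0.009,0.003,0],"roll":0.5},{"travel":[0,0,0],"roll":0},{"travel":[0,0,0],"roll":0},{"travel":[0,0,0],"roll":0},{"travel":[0,0,0],"roll":0},{"travel":[0,0,0],"roll":0},{"travel":[0,0,0],"roll":0},{"travel":[0,0,0],"roll":0}]}}

```text
clock: 7.73
eef_pos: [483.2, 294.2, 152.7]
tool_rot: [0.705, 0.709, 0.005, -0.011]
ft_force: [0.8, -0.5, -0.4]
grip_width: 85.2
```

```bash
python3 plan.py 484.5 286.5 96 90
```

```text
t 7.73 pos [483.2 294.2 152.7] psi 90.3 tilt [-0.0076  0.0226] j7 1.06 w 85.2 F [ 0.8 -0.5 -0.4]
tool delta mm [-9.   1.7 56.5] norm 57 roll 0.3
```

Call:
{"op": "apply_moves", "data": {"deltas": [{"travel":[-0.008,0.0012,0],"roll":0.3},{"travel":[0,0,0],"roll":0},{"travel":[0,0,0.004],"roll":0},{"travel":[0,0,0.006],"roll":0},{"travel":[0,0,0.004],"roll":0},{"travel":[0,0,0],"roll":0},{"travel":[0,0,0],"roll":0},{"travel":[0,0,0],"roll":0}]}}

```text
clock: 8.4
eef_pos: [484.0, 285.1, 136.2]
tool_rot: [0.707, 0.707, 0.005, -0.011]
ft_force: [-0.4, 0.4, -0.3]
grip_width: 85.4
```

```bash
python3 plan.py 484.5 286.5 96 90
```

```text
t 8.40 pos [484.  285.1 136.2] psi 90.0 tilt [-0.0088  0.0217] j7 1.07 w 85.4 F [-0.4  0.4 -0.3]
tool delta mm [ 0.5  0.9 40.3] norm 40 roll -0.0
```

Call:
{"op": "apply_moves", "data": {"deltas": [{"travel":[0,0,0.005],"roll":0},{"travel":[0.0005,0.0006,0.008],"roll":0},{"travel":[0,0,0.008],"roll":0},{"travel":[0,0,0.008],"roll":0},{"travel":[0,0,0.006],"roll":0},{"travel":[0,0,0.002],"roll":0},{"travel":[0,0,0],"roll":0},{"travel":[0,0,0],"roll":0}]}}

```text
clock: 9.07
eef_pos: [483.5, 286.7, 94.1]
tool_rot: [0.707, 0.707, 0.004, -0.011]
ft_force: [-0.3, -0.6, -0.3]
grip_width: 85.5
```

```bash
python3 plan.py 484.5 286.5 96 90; python3 - <<'E'
from h import *
s=ctrl.capture('scene')
save(s,'s5',(200,40,360,160),5)
E
```

```text
t 9.07 pos [483.5 286.7  94.1] psi 90.0 tilt [-0.0107  0.0208] j7 1.08 w 85.5 F [-0.3 -0.6 -0.3]
tool delta mm [-0.2  1.  -1.9] norm 2 roll -0.0
```

View pics/s5.png

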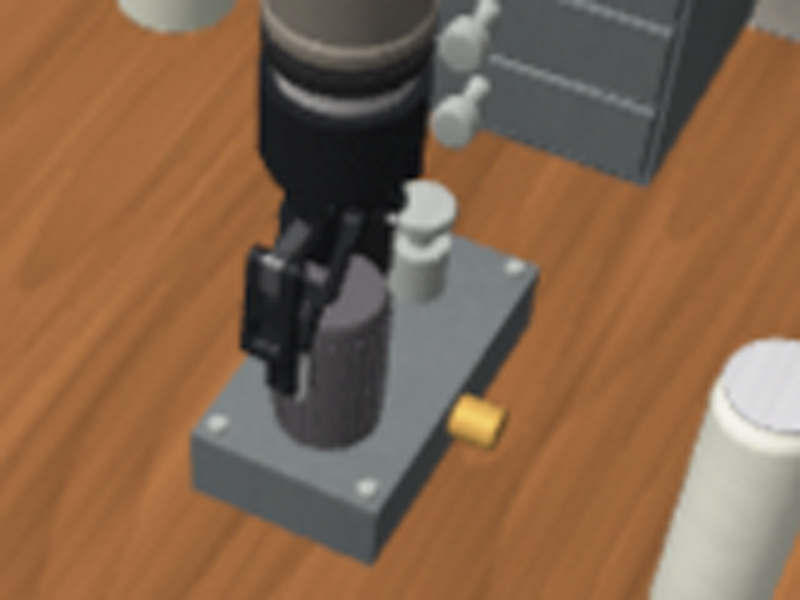

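Call:
{"op": "apply_moves", "data": {"deltas": [{"travel":[0,0,0.002],"roll":0},{"travel":[0,0,0.0],"roll":0},{"travel":[0,0,0],"roll":0},{"travel":[0,0,0],"roll":0},{"travel":[0,0,0],"roll":0},{"travel":[0,0,0],"roll":0},{"travel":[0,0,0],"roll":0},{"travel":[0,0,0],"roll":0}], "fingers": 255, "newtons": 35}}

```text
clock: 9.78
eef_pos: [484.3, 287.9, 93.4]
tool_rot: [0.707, 0.707, 0.005, -0.011]
ft_force: [0.5, 0.5, -0.0]
grip_width: 57.8
```

```bash
python3 plan.py 484.5 286.5 96 90
```

```text
t 9.78 pos [484.3 287.9  93.4] psi 90.0 tilt [-0.008   0.0231] j7 1.08 w 57.8 F [ 0.5  0.5 -0. ]
tool delta mm [-1.3  0.2 -2.7] norm 3 roll 0.0
```

Call:
{"op": "apply_moves", "data": {"deltas": [{"travel":[0,0,0],"roll":-5},{"travel":[0,0,0],"roll":-6},{"travel":[0,0,-0.0001],"roll":-7},{"travel":[0,0,-0.00015],"roll":-7},{"travel":[0,0,-0.00015],"roll":-7},{"travel":[0,0,-0.00015],"roll":-7},{"travel":[0,0,-0.00015],"roll":-5},{"travel":[0,0,0],"roll":0}]}}

```text
clock: 10.45
eef_pos: [484.4, 288.2, 94.3]
tool_rot: [0.379, 0.926, 0.01, -0.008]
ft_force: [0.0, 0.3, -1.1]
grip_width: 58.3
```

```bash
python3 plan.py 484.3 287.9 94.4 90
```

```text
t 10.45 pos [484.4 288.2  94.3] psi 135.5 tilt [-0.0075  0.0238] j7 1.80 w 58.3 F [ 0.   0.3 -1.1]
tool delta mm [-0.1 -0.3 -0.2] norm 0 roll 45.5
```

Call:
{"op": "apply_moves", "data": {"deltas": [{"travel":[0,0,-0.00015],"roll":-7},{"travel":[0,0,-0.00015],"roll":-7},{"travel":[0,0,-0.00015],"roll":-7},{"travel":[0,0,-0.00015],"roll":-7},{"travel":[0,0,-0.00015],"roll":-7},{"travel":[0,0,-0.00015],"roll":-7},{"travel":[0,0,-0.00015],"roll":-7},{"travel":[0,0,0],"roll":0}]}}

```text
clock: 11.12
eef_pos: [483.9, 288.4, 94.7]
tool_rot: [-0.048, 0.999, 0.012, -0.004]
ft_force: [0.5, 0.2, -0.6]
grip_width: 58.9
```

```bash
python3 plan.py 484.3 287.9 94.4 90
```

```text
t 11.12 pos [483.9 288.4  94.7] psi -174.5 tilt [-0.0087  0.0243] j7 2.59 w 58.9 F [ 0.5  0.2 -0.6]
tool delta mm [-0.3 -0.6  0.3] norm 1 roll 95.5
```

Call:
{"op": "apply_moves", "data": {"deltas": [{"travel":[0,0,-0.0003],"roll":-7},{"travel":[0,0,-0.0003],"roll":-7},{"travel":[0,0,-0.0003],"roll":-4},{"travel":[0,0,0],"roll":0},{"travel":[0,0,0],"roll":0},{"travel":[0,0,0],"roll":0},{"travel":[0,0,0],"roll":0},{"travel":[0,0,0],"roll":0}]}}

```text
clock: 11.78
eef_pos: [483.5, 288.4, 95.2]
tool_rot: [-0.194, 0.981, 0.013, -0.002]
ft_force: [0.1, 0.1, -0.5]
grip_width: 58.3
```

```bash
python3 plan.py 484.3 287.9 94.4 90
```

```text
t 11.78 pos [483.5 288.4  95.2] psi -157.6 tilt [-0.0098  0.0241] j7 2.86 w 58.3 F [ 0.1  0.1 -0.5]
tool delta mm [-0.6 -0.7  0.8] norm 1 roll 112.4
```

Call:
{"op": "apply_moves", "data": {"deltas": [{"travel":[0,0,0],"roll":0},{"travel":[0,0,0],"roll":0},{"travel":[0,0,0],"roll":0},{"travel":[0,0,0],"roll":0},{"travel":[0,0,0],"roll":7.1},{"travel":[0,0,0],"roll":7.1},{"travel":[0,0,0],"roll":7.1},{"travel":[0,0,0],"roll":7.1}], "fingers": 0}}

```text
clock: 12.45
eef_pos: [485.1, 287.3, 96.0]
tool_rot: [0.059, 0.998, 0.012, -0.004]
ft_force: [0.3, -0.8, 0.7]
grip_width: 85.3
```

Call:
{"op": "apply_moves", "data": {"deltas": [{"travel":[0,0,0],"roll":7.1},{"travel":[0,0,0],"roll":7.1},{"travel":[0,0,0],"roll":7.1},{"travel":[0,0,0],"roll":7.1},{"travel":[0,0,0],"roll":7.1},{"travel":[0,0,0],"roll":7.1},{"travel":[0,0,0],"roll":7.1},{"travel":[0,0,0],"roll":7.1}]}}

```text
clock: 13.12
eef_pos: [486.1, 287.0, 96.9]
tool_rot: [0.53, 0.848, 0.009, -0.009]
ft_force: [-0.7, -0.5, 0.1]
grip_width: 85.4
```

```bash
python3 plan.py 484.3 287.9 94.4 90
```

```text
t 13.12 pos [486.1 287.   96.9] psi 115.9 tilt [-0.0053  0.0241] j7 1.49 w 85.4 F [-0.7 -0.5  0.1]
tool delta mm [ 1.5 -1.3  2.6] norm 3 roll 25.9
```

Call:
{"op": "apply_moves", "data": {"deltas": [{"travel":[0,0,0.001],"roll":7.1},{"travel":[0.001,-0.001,0],"roll":7.1},{"travel":[0,0,0],"roll":7.1},{"travel":[0,0,0],"roll":7.1},{"travel":[0,0,0],"roll":7.1},{"travel":[0,0,0],"roll":7.1},{"travel":[0,0,0],"roll":7.1},{"travel":[0,0,0],"roll":7.1}]}}

```text
clock: 13.78
eef_pos: [485.4, 288.2, 96.8]
tool_rot: [0.872, 0.49, 0.005, -0.012]
ft_force: [0.6, 0.3, 0.3]
grip_width: 85.3
```

Call:
{"op": "apply_moves", "data": {"deltas": [{"travel":[0,0,0],"roll":7.1},{"travel":[0,0,0],"roll":7.1},{"travel":[0,0,0],"roll":7.1},{"travel":[0,0,0],"roll":7.1},{"travel":[0,0,0],"roll":7.1},{"travel":[0,0,0],"roll":7.1},{"travel":[0,0,0],"roll":7.1},{"travel":[0,0,0],"roll":7.1}]}}

```text
clock: 14.45
eef_pos: [485.5, 289.3, 97.8]
tool_rot: [1.0, 0.012, -0.001, -0.013]
ft_force: [-0.1, 0.6, 0.1]
grip_width: 85.2
```

```bash
python3 plan.py 484.3 287.9 94.4 90
```

```text
t 14.45 pos [485.5 289.3  97.8] psi 1.4 tilt [-0.0026  0.0265] j7 -0.32 w 85.2 F [-0.1  0.6  0.1]
tool delta mm [-1.2  1.4  3.3] norm 4 roll -88.6
```

Call:
{"op": "apply_moves", "data": {"deltas": [{"travel":[-0.001,0.001,0.0015],"roll":7.1},{"travel":[0,0,0.001],"roll":7.1},{"travel":[0,0,0],"roll":7.1},{"travel":[0,0,0],"roll":7.1},{"travel":[0,0,0],"roll":7.1},{"travel":[0,0,0],"roll":7.1},{"travel":[0,0,0],"roll":7.1},{"travel":[0,0,0],"roll":7.1}]}}

```text
clock: 15.12
eef_pos: [484.3, 290.1, 96.0]
tool_rot: [0.883, -0.469, -0.008, -0.012]
ft_force: [-0.3, 0.1, 1.1]
grip_width: 85.5
```

Call:
{"op": "apply_moves", "data": {"deltas": [{"travel":[0,0,0],"roll":7.1},{"travel":[0,0,0],"roll":7.1},{"travel":[0,0,0],"roll":7.1},{"travel":[0,0,0],"roll":7.1},{"travel":[0,0,0],"roll":7.1},{"travel":[0,0,0],"roll":7.1},{"travel":[0,0,0],"roll":7.1},{"travel":[0,0,0],"roll":7.1}]}}

```text
clock: 15.78
eef_pos: [483.6, 292.9, 96.7]
tool_rot: [-0.55, 0.835, 0.014, 0.008]
ft_force: [0.6, 0.1, -0.8]
grip_width: 85.0
```

```bash
python3 plan.py 484.3 287.9 94.4 90
```

```text
t 15.78 pos [483.6 292.9  96.7] psi -113.2 tilt [-0.002   0.0312] j7 -2.09 w 85.0 F [ 0.6  0.1 -0.8]
tool delta mm [ 4.3 -2.7  2.1] norm 6 roll 156.8
```

Call:
{"op": "apply_moves", "data": {"deltas": [{"travel":[0.003,-0.002,0.001],"roll":7},{"travel":[0,0,0],"roll":7},{"travel":[0,0,0],"roll":7},{"travel":[0,0,0],"roll":7},{"travel":[0,0,0],"roll":7},{"travel":[0,0,0],"roll":5},{"travel":[0,0,0],"roll":0},{"travel":[0,0,0],"roll":0}]}}

```text
clock: 16.45
eef_pos: [483.2, 292.5, 95.4]
tool_rot: [-0.223, 0.975, 0.016, 0.002]
ft_force: [0.2, 0.3, 0.0]
grip_width: 85.3
```

```bash
python3 plan.py 484.3 287.9 95.4 90
```

```text
t 16.45 pos [483.2 292.5  95.4] psi -154.2 tilt [-0.003   0.0326] j7 -2.70 w 85.3 F [0.2 0.3 0. ]
tool delta mm [ 1.  -4.6 -0.2] norm 5 roll 115.8
```

Call:
{"op": "apply_moves", "data": {"deltas": [{"travel":[0.0008,-0.004,0],"roll":0},{"travel":[0,0,0],"roll":0},{"travel":[0,0,0],"roll":0},{"travel":[0,0,0],"roll":0},{"travel":[0,0,0],"roll":0},{"travel":[0,0,0],"roll":0},{"travel":[0,0,0],"roll":0},{"travel":[0,0,0],"roll":0}]}}

```text
clock: 17.12
eef_pos: [484.2, 288.5, 95.5]
tool_rot: [-0.226, 0.974, 0.017, 0.002]
ft_force: [-0.4, 0.3, 0.7]
grip_width: 85.5
```

```bash
python3 plan.py 484.3 287.9 95.4 90
```

```text
t 17.12 pos [484.2 288.5  95.5] psi -153.8 tilt [-0.0037  0.0346] j7 -2.69 w 85.5 F [-0.4  0.3  0.7]
tool delta mm [ 0.2 -0.6  0.1] norm 1 roll 116.2
```

Call:
{"op": "apply_moves", "data": {"deltas": [{"travel":[0,0,0],"roll":0},{"travel":[0,0,0],"roll":0},{"travel":[0,0,0],"roll":0},{"travel":[0,0,0],"roll":0},{"travel":[0,0,0],"roll":0},{"travel":[0,0,0],"roll":0},{"travel":[0,0,0],"roll":-4},{"travel":[0,0,0],"roll":-6}], "fingers": 255}}

```text
clock: 17.78
eef_pos: [484.1, 289.1, 96.2]
tool_rot: [-0.313, 0.95, 0.017, 0.004]
ft_force: [-1.3, 0.3, 2.2]
grip_width: 58.1
```

```bash
python3 plan.py 484.3 287.9 95.4 90
```

```text
t 17.78 pos [484.1 289.1  96.2] psi -143.5 tilt [-0.0039  0.0349] j7 -2.53 w 58.1 F [-1.3  0.3  2.2]
tool delta mm [ 0.6 -1.1  0.7] norm 1 roll 126.5
```

Call:
{"op": "apply_moves", "data": {"deltas": [{"travel":[0,0,-0.00015],"roll":-7},{"travel":[0,0,-0.00015],"roll":-7},{"travel":[0,0,-0.00015],"roll":-7},{"travel":[0,0,-0.00015],"roll":-7},{"travel":[0,0,-0.00015],"roll":-7},{"travel":[0,0,-0.00015],"roll":-7},{"travel":[0,0,-0.00015],"roll":-7},{"travel":[0,0,-0.00015],"roll":-7}]}}

```text
clock: 18.45
eef_pos: [482.1, 288.5, 97.7]
tool_rot: [0.731, -0.683, -0.015, -0.01]
ft_force: [-0.2, -0.4, 0.8]
grip_width: 58.5
```

```bash
python3 plan.py 484.3 287.9 95.4 90
```

```text
t 18.45 pos [482.1 288.5  97.7] psi -86.1 tilt [-0.0079  0.0344] j7 -1.67 w 58.5 F [-0.2 -0.4  0.8]
tool delta mm [ 0.9 -2.2  2.3] norm 3 roll -176.1
```

Call:
{"op": "apply_moves", "data": {"deltas": [{"travel":[0.0002,-0.0008,0],"roll":-7},{"travel":[0,0,0],"roll":-7},{"travel":[0,0,-0.0001],"roll":-7},{"travel":[0,0,-0.0001],"roll":-7},{"travel":[0,0,-0.0001],"roll":-7},{"travel":[0,0,-0.0001],"roll":-7},{"travel":[0,0,-0.00015],"roll":-7},{"travel":[0,0,-0.00015],"roll":-7}]}}

```text
clock: 19.12
eef_pos: [482.1, 287.4, 99.5]
tool_rot: [0.968, -0.249, -0.009, -0.016]
ft_force: [-0.8, 0.2, 0.8]
grip_width: 58.5
```

```bash
python3 plan.py 484.3 287.9 95.4 90
```

```text
t 19.12 pos [482.1 287.4  99.5] psi -28.8 tilt [-0.0103  0.0354] j7 -0.79 w 58.5 F [-0.8  0.2  0.8]
tool delta mm [ 1.8 -1.4  4.1] norm 5 roll -118.8
```

Call:
{"op": "apply_moves", "data": {"deltas": [{"travel":[0.0006,-0.0004,0.0003],"roll":-7},{"travel":[0,0,0],"roll":-7},{"travel":[0,0,0],"roll":-7},{"travel":[0,0,0],"roll":-7},{"travel":[0,0,0],"roll":-7},{"travel":[0,0,0],"roll":-7},{"travel":[0,0,0],"roll":-7},{"travel":[0,0,0],"roll":-7}]}}

```text
clock: 19.78
eef_pos: [483.2, 286.4, 101.2]
tool_rot: [0.969, 0.246, -0.001, -0.019]
ft_force: [-0.4, 0.7, 0.1]
grip_width: 58.4
```

```bash
python3 plan.py 484.3 287.9 95.4 90
```

```text
t 19.78 pos [483.2 286.4 101.2] psi 28.4 tilt [-0.0108  0.0373] j7 0.12 w 58.4 F [-0.4  0.7  0.1]
tool delta mm [ 1.6 -0.6  5.8] norm 6 roll -61.6
```

Call:
{"op": "apply_moves", "data": {"deltas": [{"travel":[0.0005,0,0.0002],"roll":-7},{"travel":[0,0,0],"roll":-7},{"travel":[0,0,0],"roll":-7},{"travel":[0,0,0],"roll":-7},{"travel":[0,0,0],"roll":-7},{"travel":[0,0,0],"roll":-7},{"travel":[0,0,0],"roll":-7},{"travel":[0,0,0],"roll":-7}]}}

```text
clock: 20.45
eef_pos: [484.6, 286.5, 102.1]
tool_rot: [0.733, 0.68, 0.01, -0.018]
ft_force: [-0.7, 0.6, 0.2]
grip_width: 58.5
```

```bash
python3 plan.py 484.3 287.9 95.4 90;python3 - <<'E'
from h import *
s=ctrl.capture('scene')
save(s,'s6',(200,40,360,160),5)
E
```

```text
t 20.45 pos [484.6 286.5 102.1] psi 85.7 tilt [-0.0098  0.0402] j7 1.03 w 58.5 F [-0.7  0.6  0.2]
tool delta mm [ 1.1 -0.3  6.7] norm 7 roll -4.3
```

View pics/s6.png

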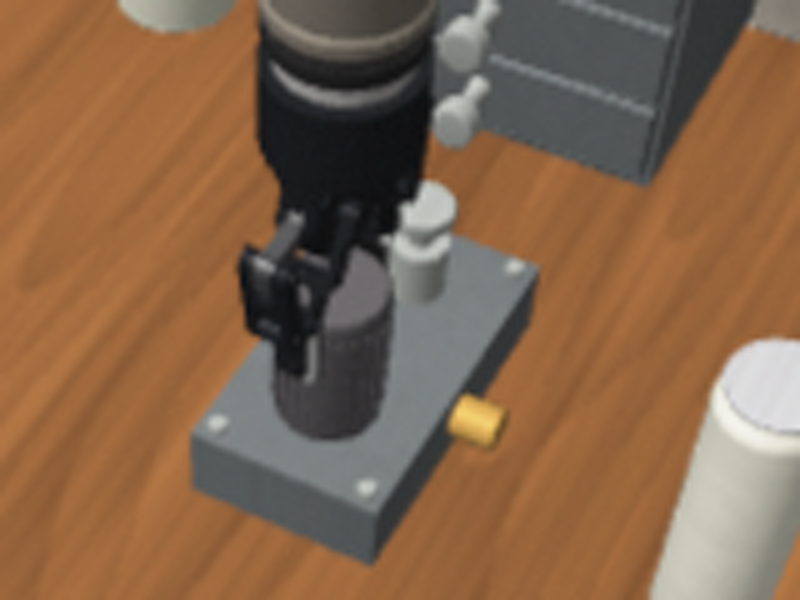

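Call:
{"op": "apply_moves", "data": {"deltas": [{"travel":[0.0003,0,0],"roll":-7},{"travel":[0,0,0],"roll":-7},{"travel":[0,0,0],"roll":-7},{"travel":[0,0,0],"roll":-7},{"travel":[0,0,0],"roll":-7},{"travel":[0,0,0],"roll":-7},{"travel":[0,0,0],"roll":-7},{"travel":[0,0,0],"roll":-7}]}}

```text
clock: 21.17
eef_pos: [484.8, 286.9, 102.8]
tool_rot: [0.32, 0.947, 0.018, -0.012]
ft_force: [-1.2, 0.1, 0.9]
grip_width: 58.4
```

Call:
{"op": "apply_moves", "data": {"deltas": [{"travel":[0,0,0],"roll":-7},{"travel":[0,0,0],"roll":-7},{"travel":[0,0,0],"roll":-7},{"travel":[0,0,0],"roll":-7},{"travel":[0,0,0],"roll":-7},{"travel":[0,0,0],"roll":-7},{"travel":[0,0,0],"roll":-2},{"travel":[0,0,0],"roll":0}]}}

```text
clock: 21.83
eef_pos: [484.9, 287.7, 103.5]
tool_rot: [-0.067, 0.998, 0.023, -0.004]
ft_force: [-1.3, 0.7, 0.7]
grip_width: 58.5
```

```bash
python3 plan.py 484.3 287.9 95.4 90
```

```text
t 21.83 pos [484.9 287.7 103.5] psi -172.4 tilt [-0.011   0.0456] j7 2.66 w 58.5 F [-1.3  0.7  0.7]
tool delta mm [ 0.5 -0.1  8.1] norm 8 roll 97.6
```

Call:
{"op": "apply_moves", "data": {"deltas": [{"travel":[0,0,0],"roll":0},{"travel":[0,0,0],"roll":0},{"travel":[0,0,0],"roll":0},{"travel":[0,0,0],"roll":4},{"travel":[0,0,0],"roll":7.1},{"travel":[0,0,0],"roll":7.1},{"travel":[0,0,0],"roll":7.1},{"travel":[0,0,0],"roll":7.1}], "fingers": 0}}

```text
clock: 22.5
eef_pos: [485.1, 284.8, 101.8]
tool_rot: [0.224, 0.974, 0.019, -0.011]
ft_force: [-0.2, -0.4, -0.2]
grip_width: 85.3
```

Call:
{"op": "apply_moves", "data": {"deltas": [{"travel":[0,0,0],"roll":7.1},{"travel":[0,0,0],"roll":7.1},{"travel":[0,0,0],"roll":7.1},{"travel":[0,0,0],"roll":7.1},{"travel":[0,0,0],"roll":7.1},{"travel":[0,0,0],"roll":7.1},{"travel":[0,0,0],"roll":7.1},{"travel":[0,0,0],"roll":7.1}]}}

```text
clock: 23.17
eef_pos: [485.0, 283.0, 100.6]
tool_rot: [0.664, 0.748, 0.01, -0.018]
ft_force: [0.9, 0.3, -0.1]
grip_width: 85.3
```

```bash
python3 plan.py 484.3 287.9 103 90
```

```text
t 23.17 pos [485.  283.  100.6] psi 96.8 tilt [-0.0131  0.0389] j7 1.21 w 85.3 F [ 0.9  0.3 -0.1]
tool delta mm [ 5.  -0.1 -2.2] norm 5 roll 6.8
```

Call:
{"op": "apply_moves", "data": {"deltas": [{"travel":[0.003,0,-0.001],"roll":7.1},{"travel":[0,0,0],"roll":7.1},{"travel":[0,0,0],"roll":7.1},{"travel":[0,0,0],"roll":7.1},{"travel":[0,0,0],"roll":7.1},{"travel":[0,0,0],"roll":7.1},{"travel":[0,0,0],"roll":7.1},{"travel":[0,0,0],"roll":7.1}]}}

```text
clock: 23.83
eef_pos: [484.2, 285.0, 100.9]
tool_rot: [0.941, 0.338, -0.0, -0.019]
ft_force: [-0.5, -1.1, 0.5]
grip_width: 85.7
```

Call:
{"op": "apply_moves", "data": {"deltas": [{"travel":[0,0,0],"roll":7.1},{"travel":[0,0,0],"roll":7.1},{"travel":[0,0,0],"roll":7.1},{"travel":[0,0,0],"roll":7.1},{"travel":[0,0,0],"roll":7.1},{"travel":[0,0,0],"roll":7.1},{"travel":[0,0,0],"roll":7.1},{"travel":[0,0,0],"roll":7.1}]}}

```text
clock: 24.5
eef_pos: [483.5, 284.6, 100.4]
tool_rot: [0.988, -0.154, -0.009, -0.016]
ft_force: [-0.2, -0.9, -0.0]
grip_width: 85.2
```

```bash
python3 plan.py 484.3 287.9 103 90
```

```text
t 24.50 pos [483.5 284.6 100.4] psi -17.7 tilt [-0.0135  0.0344] j7 -0.61 w 85.2 F [-0.2 -0.9 -0. ]
tool delta mm [-0.3 -3.4 -2.5] norm 4 roll -107.7
```

Call:
{"op": "apply_moves", "data": {"deltas": [{"travel":[0,-0.002,-0.001],"roll":7.1},{"travel":[0,0,0],"roll":7.1},{"travel":[0,0,0],"roll":7.1},{"travel":[0,0,0],"roll":7.1},{"travel":[0,0,0],"roll":7.1},{"travel":[0,0,0],"roll":7.1},{"travel":[0,0,0],"roll":7.1},{"travel":[0,0,0],"roll":7.1}]}}

```text
clock: 25.17
eef_pos: [483.2, 287.0, 101.2]
tool_rot: [0.793, -0.609, -0.016, -0.009]
ft_force: [0.6, 0.1, 0.1]
grip_width: 85.4
```

Call:
{"op": "apply_moves", "data": {"deltas": [{"travel":[0,0,0],"roll":7.1},{"travel":[0,0,0],"roll":7.1},{"travel":[0,0,0],"roll":7.1},{"travel":[0,0,0],"roll":7.1},{"travel":[0,0,0],"roll":7.1},{"travel":[0,0,0],"roll":7.1},{"travel":[0,0,0],"roll":3},{"travel":[0,0,0],"roll":0}]}}

```text
clock: 25.83
eef_pos: [481.9, 288.4, 100.9]
tool_rot: [-0.489, 0.872, 0.017, 0.002]
ft_force: [0.5, 0.1, -0.6]
grip_width: 85.1
```

```bash
python3 plan.py 484.3 287.9 103 90
```

```text
t 25.83 pos [481.9 288.4 100.9] psi -121.4 tilt [-0.0133  0.0322] j7 -2.21 w 85.1 F [ 0.5  0.1 -0.6]
tool delta mm [-0.9 -2.2 -2.2] norm 3 roll 148.6
```

Call:
{"op": "apply_moves", "data": {"deltas": [{"travel":[-0.0008,-0.0018,-0.001],"roll":7},{"travel":[0,0,0],"roll":7},{"travel":[0,0,0],"roll":7},{"travel":[0,0,0],"roll":4},{"travel":[0,0,0],"roll":0},{"travel":[0,0,0],"roll":0},{"travel":[0,0,0],"roll":0},{"travel":[0,0,0],"roll":0}]}}

```text
clock: 26.5
eef_pos: [482.9, 289.4, 101.7]
tool_rot: [-0.286, 0.958, 0.018, -0.002]
ft_force: [-0.2, -0.2, 0.3]
grip_width: 85.5
```

```bash
python3 plan.py 484.3 287.9 103 90
```

```text
t 26.50 pos [482.9 289.4 101.7] psi -146.8 tilt [-0.0141  0.0325] j7 -2.59 w 85.5 F [-0.2 -0.2  0.3]
tool delta mm [-0.3 -1.9 -1.4] norm 2 roll 123.2
```

Close and check.

Call:
{"op": "apply_moves", "data": {"deltas": [{"travel":[0,-0.0013,0],"roll":0},{"travel":[0,0,0],"roll":0},{"travel":[0,0,0],"roll":0},{"travel":[0,0,0],"roll":0},{"travel":[0,0,0],"roll":0},{"travel":[0,0,0],"roll":0},{"travel":[0,0,0],"roll":-4},{"travel":[0,0,0],"roll":-6}], "fingers": 255}}

```text
clock: 27.17
eef_pos: [483.0, 288.6, 102.3]
tool_rot: [-0.372, 0.928, 0.019, -0.001]
ft_force: [-1.8, 1.1, 2.6]
grip_width: 58.2
```

```bash
python3 plan.py 484.3 287.9 103 90
```

```text
t 27.17 pos [483.  288.6 102.3] psi -136.3 tilt [-0.016  0.034] j7 -2.43 w 58.2 F [-1.8  1.1  2.6]
tool delta mm [-0.5 -1.3 -0.8] norm 2 roll 133.7
```

Call:
{"op": "apply_moves", "data": {"deltas": [{"travel":[0,0,0],"roll":-7},{"travel":[0,0,0],"roll":-7},{"travel":[0,0,0],"roll":-7},{"travel":[0,0,0],"roll":-7},{"travel":[0,0,0],"roll":-7},{"travel":[0,0,0],"roll":-7},{"travel":[0,0,0],"roll":-7},{"travel":[0,0,0],"roll":-7}]}}

```text
clock: 27.83
eef_pos: [482.1, 287.0, 103.8]
tool_rot: [0.772, -0.635, -0.017, -0.007]
ft_force: [0.1, 0.6, 0.4]
grip_width: 57.9
```

Call:
{"op": "apply_moves", "data": {"deltas": [{"travel":[0,-0.0005,0],"roll":-7},{"travel":[0,0,0],"roll":-7},{"travel":[0,0,0],"roll":-7},{"travel":[0,0,0],"roll":-7},{"travel":[0,0,0],"roll":-7},{"travel":[0,0,0],"roll":-7},{"travel":[0,0,0],"roll":-7},{"travel":[0,0,0],"roll":-7}]}}

```text
clock: 28.5
eef_pos: [483.0, 285.9, 105.3]
tool_rot: [0.982, -0.187, -0.012, -0.015]
ft_force: [-0.5, -0.2, 1.2]
grip_width: 58.0
```

```bash
python3 plan.py 484.3 287.9 103 90
```

```text
t 28.50 pos [483.  285.9 105.3] psi -21.6 tilt [-0.0179  0.0335] j7 -0.67 w 58.0 F [-0.5 -0.2  1.2]
tool delta mm [ 0.6 -2.2  2.3] norm 3 roll -111.6
```

Call:
{"op": "apply_moves", "data": {"deltas": [{"travel":[0,-0.0005,0],"roll":-7},{"travel":[0,0,0],"roll":-7},{"travel":[0,0,0],"roll":-7},{"travel":[0,0,0],"roll":-7},{"travel":[0,0,0],"roll":-7},{"travel":[0,0,0],"roll":-7},{"travel":[0,0,0],"roll":-7},{"travel":[0,0,0],"roll":-7}]}}

```text
clock: 29.17
eef_pos: [484.0, 285.6, 106.8]
tool_rot: [0.952, 0.306, -0.003, -0.019]
ft_force: [-0.2, 0.9, 0.0]
grip_width: 58.2
```

Call:
{"op": "apply_moves", "data": {"deltas": [{"travel":[0,0,0],"roll":-7},{"travel":[0,0,0],"roll":-7},{"travel":[0,0,0],"roll":-7},{"travel":[0,0,0],"roll":-7},{"travel":[0,0,0],"roll":-7},{"travel":[0,0,0],"roll":-7},{"travel":[0,0,0],"roll":-7},{"travel":[0,0,0],"roll":-7}]}}

```text
clock: 29.83
eef_pos: [485.6, 286.7, 108.1]
tool_rot: [0.688, 0.725, 0.01, -0.019]
ft_force: [-0.3, 0.5, 1.1]
grip_width: 58.3
```

```bash
python3 plan.py 484.3 287.9 103 90
```

```text
t 29.83 pos [485.6 286.7 108.1] psi 92.9 tilt [-0.014   0.0396] j7 1.15 w 58.3 F [-0.3  0.5  1.1]
tool delta mm [ 1.1 -1.2  5.2] norm 5 roll 2.9
```

Call:
{"op": "apply_moves", "data": {"deltas": [{"travel":[0,0,0],"roll":-7},{"travel":[0,0,0],"roll":-7},{"travel":[0,0,0],"roll":-7},{"travel":[0,0,0],"roll":-7},{"travel":[0,0,-0.0002],"roll":-7},{"travel":[0,0,-0.0002],"roll":-7},{"travel":[0,0,-0.0002],"roll":-7},{"travel":[0,0,-0.0002],"roll":-4}]}}

```text
clock: 30.5
eef_pos: [485.5, 288.1, 109.0]
tool_rot: [0.281, 0.959, 0.019, -0.013]
ft_force: [0.2, 1.3, 0.6]
grip_width: 57.7
```

```bash
python3 plan.py 484.3 287.9 103 90
```

```text
t 30.50 pos [485.5 288.1 109. ] psi 147.4 tilt [-0.0147  0.0439] j7 2.02 w 57.7 F [0.2 1.3 0.6]
tool delta mm [ 0.7 -0.9  6. ] norm 6 roll 57.4
```

Call:
{"op": "apply_moves", "data": {"deltas": [{"travel":[0,0,-0.0005],"roll":-4},{"travel":[0,0,-0.0005],"roll":-4},{"travel":[0,0,-0.0005],"roll":-4},{"travel":[0,0,-0.0005],"roll":-4},{"travel":[0,0,-0.0005],"roll":0},{"travel":[0,0,-0.001],"roll":0},{"travel":[0,0,-0.001],"roll":0},{"travel":[0,0,-0.001],"roll":0}]}}

```text
clock: 31.17
eef_pos: [484.4, 287.6, 111.6]
tool_rot: [0.14, 0.99, 0.021, -0.012]
ft_force: [-0.1, 0.9, -1.4]
grip_width: 57.9
```

```bash
python3 plan.py 484.3 287.9 103 90
```

```text
t 31.17 pos [484.4 287.6 111.6] psi 163.9 tilt [-0.0188  0.0448] j7 2.29 w 57.9 F [-0.1  0.9 -1.4]
tool delta mm [-0.1 -0.1  8.6] norm 9 roll 73.9
```

Call:
{"op": "apply_moves", "data": {"deltas": [{"travel":[0,0,-0.002],"roll":0},{"travel":[0,0,-0.002],"roll":0},{"travel":[0,0,-0.002],"roll":0},{"travel":[0,0,-0.003],"roll":0},{"travel":[0,0,-0.003],"roll":0},{"travel":[0,0,-0.003],"roll":0},{"travel":[0,0,-0.002],"roll":0},{"travel":[0,0,-0.001],"roll":0}]}}

```text
clock: 31.83
eef_pos: [485.2, 286.5, 131.8]
tool_rot: [0.141, 0.99, 0.021, -0.012]
ft_force: [0.6, -0.8, -1.3]
grip_width: 58.0
```

```bash
python3 plan.py 484.3 287.9 200 90;python3 - <<'E'
from h import *
s=ctrl.capture('scene')
save(s,'s7',(200,40,360,160),5)
E
```

```text
t 31.83 pos [485.2 286.5 131.8] psi 163.8 tilt [-0.0178  0.0443] j7 2.29 w 58.0 F [ 0.6 -0.8 -1.3]
tool delta mm [  3.3   3.7 -68.1] norm 68 roll 73.8
```

View pics/s7.png

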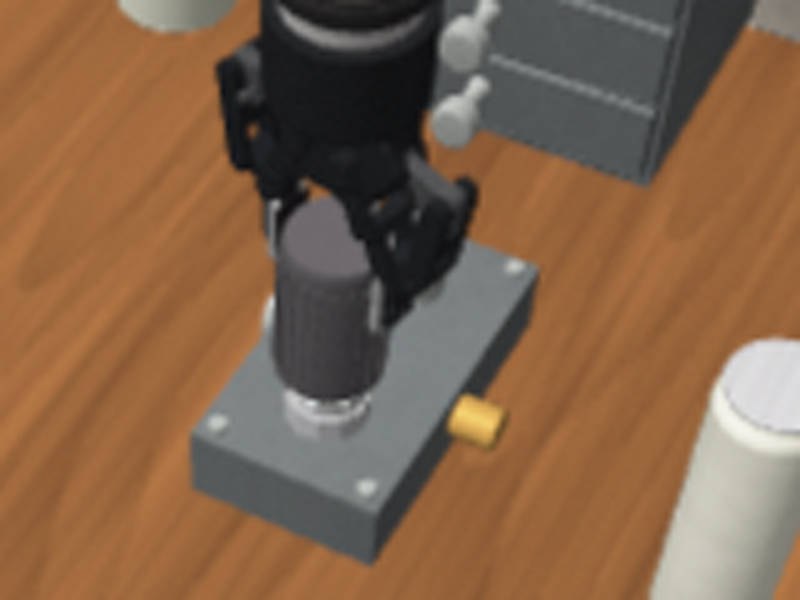

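Call:
{"op": "apply_moves", "data": {"deltas": [{"travel":[0.0004,0.0004,-0.006],"roll":0},{"travel":[0.0005,0.0005,-0.01],"roll":0},{"travel":[0.0006,0.0006,-0.012],"roll":0},{"travel":[0.0006,0.0006,-0.012],"roll":0},{"travel":[0.0006,0.0006,-0.012],"roll":0},{"travel":[0.0004,0.0004,-0.008],"roll":0},{"travel":[0,0,-0.004],"roll":0},{"travel":[0,0,0],"roll":0}], "newtons": 45}}

```text
clock: 32.55
eef_pos: [484.5, 285.5, 203.1]
tool_rot: [0.142, 0.99, 0.02, -0.011]
ft_force: [0.2, 0.3, -1.2]
grip_width: 57.5
```

```bash
python3 plan.py 627.5 154 200 90;python3 - <<'E'
from h import *
s=ctrl.capture('scene')
save(s,'s8',(200,20,360,140),5)
E
```

```text
t 32.55 pos [484.5 285.5 203.1] psi 163.7 tilt [-0.0169  0.0421] j7 2.29 w 57.5 F [ 0.2  0.3 -1.2]
tool delta mm [-174.2  -85.9   -4.9] norm 194 roll 73.7
```

View pics/s8.png

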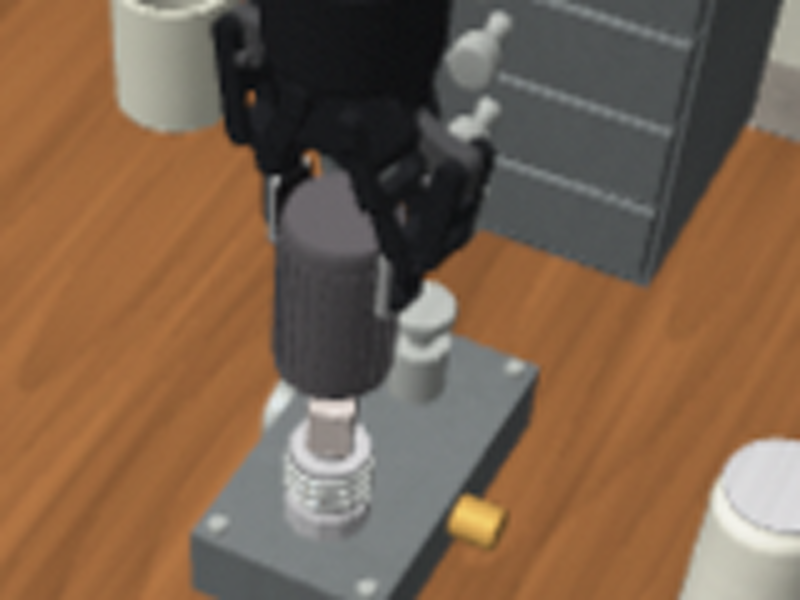

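Call:
{"op": "apply_moves", "data": {"deltas": [{"travel":[-0.015,-0.0075,0],"roll":0},{"travel":[-0.025,-0.0125,0],"roll":0},{"travel":[-0.03,-0.015,0],"roll":0},{"travel":[-0.03,-0.015,0],"roll":0},{"travel":[-0.03,-0.015,0],"roll":0},{"travel":[-0.02,-0.01,0],"roll":0},{"travel":[-0.01,-0.005,0],"roll":0},{"travel":[-0.003,-0.001,0],"roll":0}]}}

```text
clock: 33.27
eef_pos: [617.3, 161.1, 187.5]
tool_rot: [0.137, 0.99, 0.018, -0.018]
ft_force: [-0.5, 0.3, -1.0]
grip_width: 58.1
```

```bash
python3 plan.py 628 154 100 90
```

```text
t 33.27 pos [617.3 161.1 187.5] psi 164.3 tilt [-0.0305  0.0397] j7 2.59 w 58.1 F [-0.5  0.3 -1. ]
tool delta mm [-15.8  -6.6  86.8] norm 88 roll 74.3
```

Call:
{"op": "apply_moves", "data": {"deltas": [{"travel":[-0.005,-0.002,0.008],"roll":0},{"travel":[-0.004,-0.002,0.014],"roll":0},{"travel":[-0.002,-0.001,0.016],"roll":0},{"travel":[-0.001,0,0.016],"roll":0},{"travel":[0,0,0.012],"roll":0},{"travel":[0,0,0.006],"roll":0},{"travel":[0,0,0.002],"roll":0},{"travel":[0,0,0],"roll":0}]}}

```text
clock: 33.93
eef_pos: [617.3, 167.3, 105.8]
tool_rot: [0.13, 0.991, 0.02, -0.023]
ft_force: [-0.4, 0.2, -0.9]
grip_width: 58.2
```

```bash
python3 plan.py 628 154 60 90
```

```text
t 33.93 pos [617.3 167.3 105.8] psi 165.1 tilt [-0.0413  0.0466] j7 2.60 w 58.2 F [-0.4  0.2 -0.9]
tool delta mm [-16.1 -11.7  44.7] norm 49 roll 75.1
```

Call:
{"op": "apply_moves", "data": {"deltas": [{"travel":[-0.007,-0.005,0.002],"roll":0},{"travel":[-0.006,-0.004,0.006],"roll":0},{"travel":[-0.003,-0.003,0.008],"roll":0},{"travel":[-0.001,-0.001,0.008],"roll":0},{"travel":[0,0,0.006],"roll":0},{"travel":[0,0,0.003],"roll":0},{"travel":[0,0,0],"roll":0},{"travel":[0,0,0],"roll":0}]}}

```text
clock: 34.6
eef_pos: [631.9, 151.0, 70.4]
tool_rot: [0.13, 0.991, 0.021, -0.021]
ft_force: [0.1, -0.7, -0.1]
grip_width: 57.7
```

```bash
python3 plan.py 628 154 60 90;python3 - <<'E'
from h import *
s=ctrl.capture('scene')
save(s,'s9',(220,90,380,210),5)
E
```

```text
t 34.60 pos [631.9 151.   70.4] psi 165.2 tilt [-0.0368  0.0477] j7 2.63 w 57.7 F [ 0.1 -0.7 -0.1]
tool delta mm [ 4.1  1.5 10.6] norm 11 roll 75.2
```

View pics/s9.png

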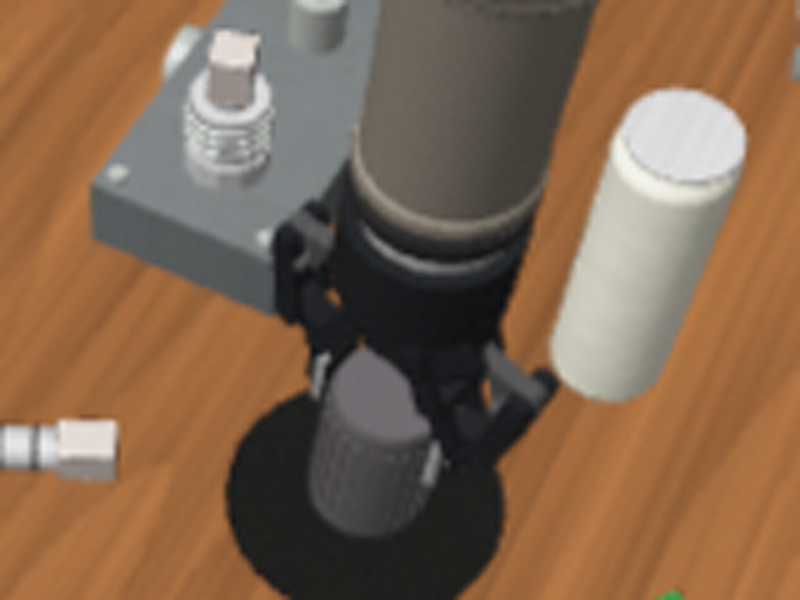

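Call:
{"op": "apply_moves", "data": {"deltas": [{"travel":[0.002,0,0.003],"roll":0},{"travel":[0,0,0.003],"roll":0},{"travel":[0,0,0.003],"roll":0},{"travel":[0,0,0.003],"roll":0},{"travel":[0,0,0.002],"roll":0},{"travel":[0,0,0.002],"roll":0},{"travel":[0,0,0.002],"roll":0},{"travel":[0,0,0.002],"roll":0}]}}

```text
clock: 35.32
eef_pos: [629.9, 154.6, 53.5]
tool_rot: [0.129, 0.991, 0.023, -0.02]
ft_force: [-5.3, -1.6, 13.4]
grip_width: 57.9
```

```bash
python3 plan.py 628 154 60 90
```

```text
t 35.32 pos [629.9 154.6  53.5] psi 165.3 tilt [-0.0334  0.0497] j7 2.63 w 57.9 F [-5.3 -1.6 13.4]
tool delta mm [ 1.9 -0.8 -6.5] norm 7 roll 75.3
```

Call:
{"op": "apply_moves", "data": {"deltas": [{"travel":[0,0,0.003],"roll":0},{"travel":[0,0,0.003],"roll":0},{"travel":[0,0,0.003],"roll":0},{"travel":[0,0,0.003],"roll":0},{"travel":[0,0,0.003],"roll":0},{"travel":[0,0,0.003],"roll":0},{"travel":[0,0,0.003],"roll":0},{"travel":[0,0,0.002],"roll":0}]}}

```text
clock: 35.98
eef_pos: [629.6, 154.4, 53.6]
tool_rot: [0.129, 0.991, 0.022, -0.018]
ft_force: [-2.5, 0.3, 4.0]
grip_width: 58.2
```

```bash
python3 plan.py 628 154 60 90
```

```text
t 35.98 pos [629.6 154.4  53.6] psi 165.2 tilt [-0.029   0.0484] j7 2.62 w 58.2 F [-2.5  0.3  4. ]
tool delta mm [ 1.7 -0.6 -6.4] norm 7 roll 75.2
```

Call:
{"op": "apply_moves", "data": {"deltas": [{"travel":[0,0,-0.0005],"roll":0},{"travel":[0,0,0],"roll":0},{"travel":[0,0,0],"roll":0},{"travel":[0,0,0],"roll":0},{"travel":[0,0,0],"roll":0},{"travel":[0,0,-0.005],"roll":0},{"travel":[0,0,-0.01],"roll":0},{"travel":[0,0,-0.02],"roll":0}], "fingers": 0}}

```text
clock: 36.65
eef_pos: [627.9, 152.4, 86.2]
tool_rot: [0.129, 0.991, 0.021, -0.021]
ft_force: [-0.1, -0.6, 0.0]
grip_width: 85.5
```

```bash
python3 plan.py 628 154 160 90
```

```text
t 36.65 pos [627.9 152.4  86.2] psi 165.2 tilt [-0.0369  0.0469] j7 2.63 w 85.5 F [-0.1 -0.6  0. ]
tool delta mm [  3.8   4.2 -73.6] norm 74 roll 75.2
```

Call:
{"op": "apply_moves", "data": {"deltas": [{"travel":[0.001,0.001,-0.02],"roll":0},{"travel":[0.001,0.001,-0.02],"roll":0},{"travel":[0.001,0.001,-0.02],"roll":7},{"travel":[0,0,-0.02],"roll":7},{"travel":[0,0,-0.01],"roll":7},{"travel":[0,0,0],"roll":7},{"travel":[0,0,0],"roll":7},{"travel":[0,0,0],"roll":7}]}}

```text
clock: 37.32
eef_pos: [633.2, 152.5, 194.1]
tool_rot: [0.484, 0.874, 0.018, -0.022]
ft_force: [0.3, -0.2, -0.9]
grip_width: 85.3
```

```bash
python3 plan.py 484.3 286.5 190 90;python3 - <<'E'
from h import *
s=ctrl.capture('scene');t=ctrl.capture('top')
save(s,'s10',(220,60,380,220),3.7)
save(t,'t10',(90,110,250,230),5)
save(s,'s10b')
import pickle; pickle.dump((s,t),open('c1.pkl','wb'))
E
```

```text
t 37.32 pos [633.2 152.5 194.1] psi 122.0 tilt [-0.0214  0.0523] j7 1.93 w 85.3 F [ 0.3 -0.2 -0.9]
tool delta mm [192.1 -55.3  14.3] norm 200 roll 32.0
```

View pics/s10.png

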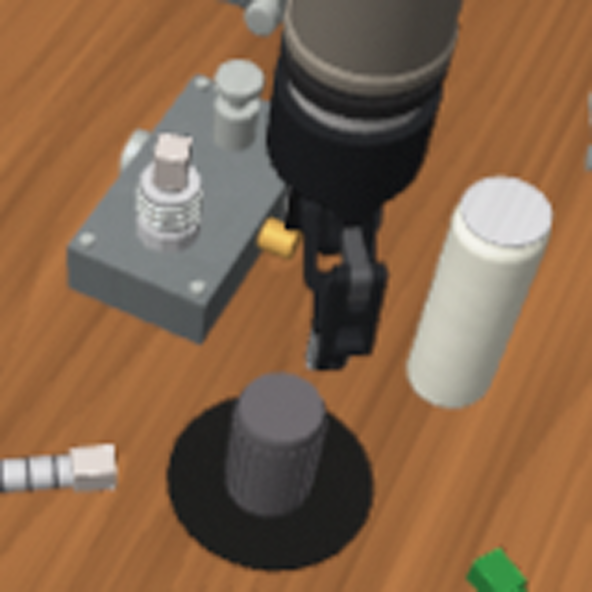

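View pics/t10.png

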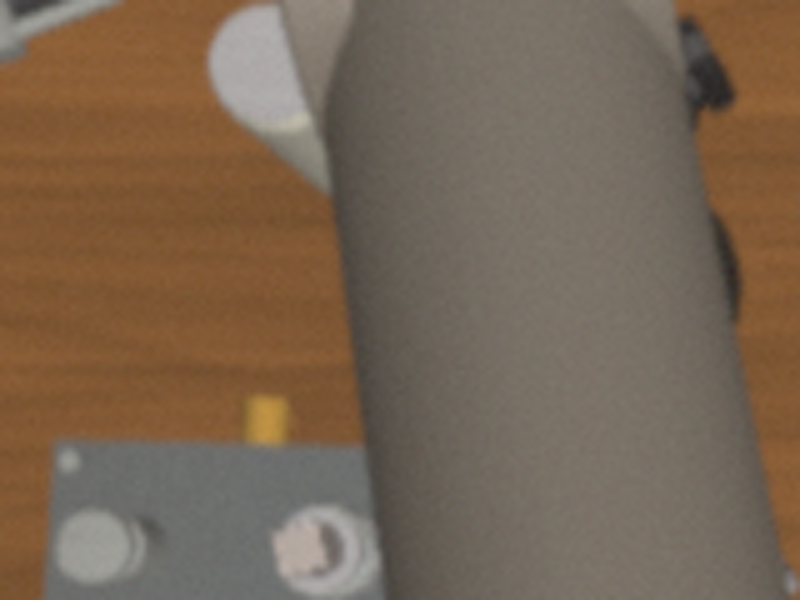

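View pics/s10b.png

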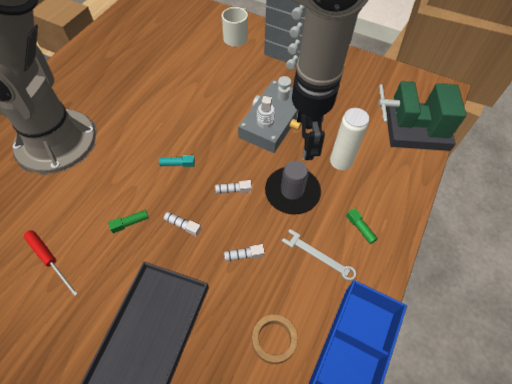

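```bash
python3 - <<'E'
from h import *
import pickle; s,t=pickle.load(open('c1.pkl','rb'))
save(s,'s11',(250,90,285,120),20)
save(t,'t11',(138,205,173,231),20)
E
```

```text
(no output)
```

View pics/s11.png

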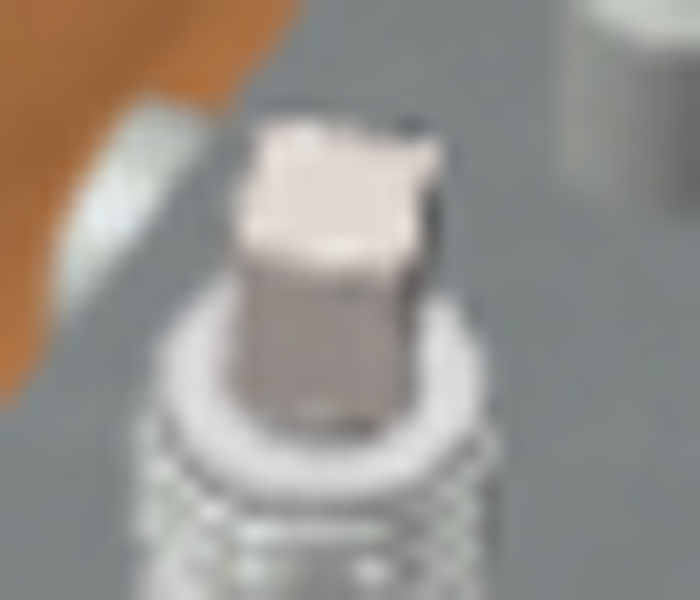

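View pics/t11.png

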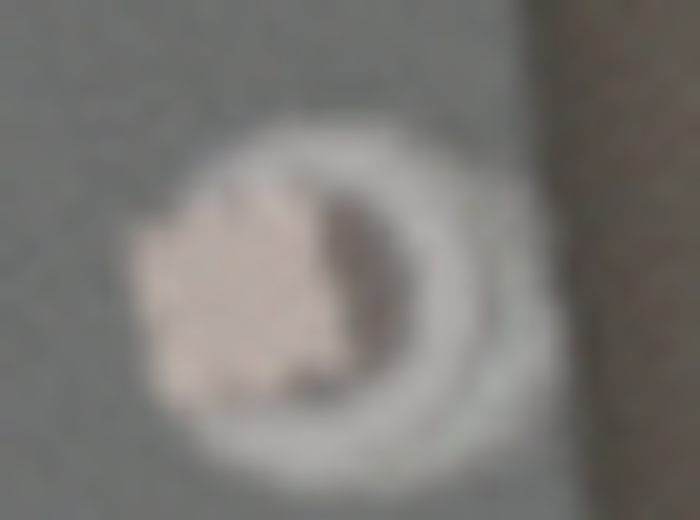

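```bash
python3 - <<'E'
from h import *
import pickle; s,t=pickle.load(open('c1.pkl','rb'))
np.set_printoptions(precision=1,suppress=True)
for c,o,q in((s,(250,90),[(262,125),(438,148),(408,265),(243,245)]),(t,(138,205),[(130,228),(305,190),(348,365),(168,410)])):
    P=unproj(c,(np.array(q,float)+.5)/20-.5+np.array(o),125)
    print(P[:,:2],P.mean(0))
    d=np.roll(P,-1,0)-P; print(np.linalg.norm(d,axis=1),(np.degrees(np.arctan2(d[:,1],d[:,0]))%90))
E
```

```text
[[471.2 294.4]
 [492.2 301.1]
 [497.6 281.7]
 [478.3 275.2]] [484.8 288.1 125. ]
[22.  20.1 20.4 20.4] [17.8 15.6 18.6 20.2]
[[491.5 298.5]
 [495.9 278.3]
 [475.5 272.8]
 [470.4 293.4]] [483.3 285.7 125. ]
[20.6 21.1 21.3 21.7] [12.3 15.2 14.1 13.4]
```

Call:
{"op": "apply_moves", "data": {"deltas": [{"travel":[0.016,-0.0045,0.001],"roll":0},{"travel":[0.027,-0.008,0.002],"roll":0},{"travel":[0.032,-0.009,0.002],"roll":0},{"travel":[0.032,-0.009,0.002],"roll":0},{"travel":[0.032,-0.009,0.002],"roll":0},{"travel":[0.024,-0.007,0.002],"roll":0},{"travel":[0.013,-0.004,0.001],"roll":0},{"travel":[0.004,-0.001,0],"roll":0}]}}

```text
clock: 38.08
eef_pos: [488.1, 276.5, 190.9]
tool_rot: [0.472, 0.881, 0.017, -0.02]
ft_force: [-0.2, 0.3, -0.9]
grip_width: 85.3
```

```bash
python3 plan.py 484 287 170 106
```

```text
t 38.08 pos [488.1 276.5 190.9] psi 123.6 tilt [-0.0189  0.0476] j7 1.66 w 85.3 F [-0.2  0.3 -0.9]
tool delta mm [ 9.9  2.2 21.5] norm 24 roll 17.6
```

Call:
{"op": "apply_moves", "data": {"deltas": [{"travel":[0.006,0.0015,0.004],"roll":0},{"travel":[0,0,0.007],"roll":0},{"travel":[0,0,0.005],"roll":6},{"travel":[0,0,0],"roll":6},{"travel":[0,0,0],"roll":4},{"travel":[0,0,0],"roll":0},{"travel":[0,0,0],"roll":0},{"travel":[0,0,0],"roll":0}]}}

```text
clock: 38.75
eef_pos: [494.6, 274.3, 171.0]
tool_rot: [0.597, 0.802, 0.012, -0.018]
ft_force: [1.0, 0.0, 0.2]
grip_width: 85.6
```

```bash
python3 plan.py 484 287 130 106
```

```text
t 38.75 pos [494.6 274.3 171. ] psi 106.6 tilt [-0.0138  0.0403] j7 1.38 w 85.6 F [1.  0.  0.2]
tool delta mm [13.4 -6.4 41.6] norm 44 roll 0.6
```

Call:
{"op": "apply_moves", "data": {"deltas": [{"travel":[0.009,-0.0045,0],"roll":0.4},{"travel":[0,0,0],"roll":0},{"travel":[0,0,0],"roll":0},{"travel":[0,0,0.005],"roll":0},{"travel":[0,0,0.006],"roll":0},{"travel":[0,0,0.005],"roll":0},{"travel":[0,0,0],"roll":0},{"travel":[0,0,0],"roll":0}]}}

```text
clock: 39.42
eef_pos: [487.6, 282.0, 153.2]
tool_rot: [0.6, 0.8, 0.012, -0.017]
ft_force: [0.4, -0.3, 0.1]
grip_width: 85.8
```

```bash
python3 plan.py 484 287 99 106
```

```text
t 39.42 pos [487.6 282.  153.2] psi 106.3 tilt [-0.0137  0.0398] j7 1.36 w 85.8 F [ 0.4 -0.3  0.1]
tool delta mm [ 3.5 -2.  54.4] norm 55 roll 0.3
```

Call:
{"op": "apply_moves", "data": {"deltas": [{"travel":[0.0028,-0.0015,0.004],"roll":0},{"travel":[0,0,0.008],"roll":0},{"travel":[0,0,0.01],"roll":0},{"travel":[0,0,0.01],"roll":0},{"travel":[0,0,0.009],"roll":0},{"travel":[0,0,0.004],"roll":0},{"travel":[0,0,0],"roll":0},{"travel":[0,0,0],"roll":0}]}}

```text
clock: 40.08
eef_pos: [483.4, 285.9, 101.8]
tool_rot: [0.599, 0.8, 0.01, -0.018]
ft_force: [-0.6, 1.2, -0.2]
grip_width: 85.6
```

```bash
python3 plan.py 484 287 99 106; python3 - <<'E'
from h import *
s=ctrl.capture('scene');t=ctrl.capture('top')
save(s,'s12',(220,60,320,135),8)
save(t,'t12',(120,185,200,245),8)
E
```

```text
t 40.08 pos [483.4 285.9 101.8] psi 106.3 tilt [-0.0164  0.038 ] j7 1.36 w 85.6 F [-0.6  1.2 -0.2]
tool delta mm [0.8 0.9 2.8] norm 3 roll 0.3
```

View pics/s12.png

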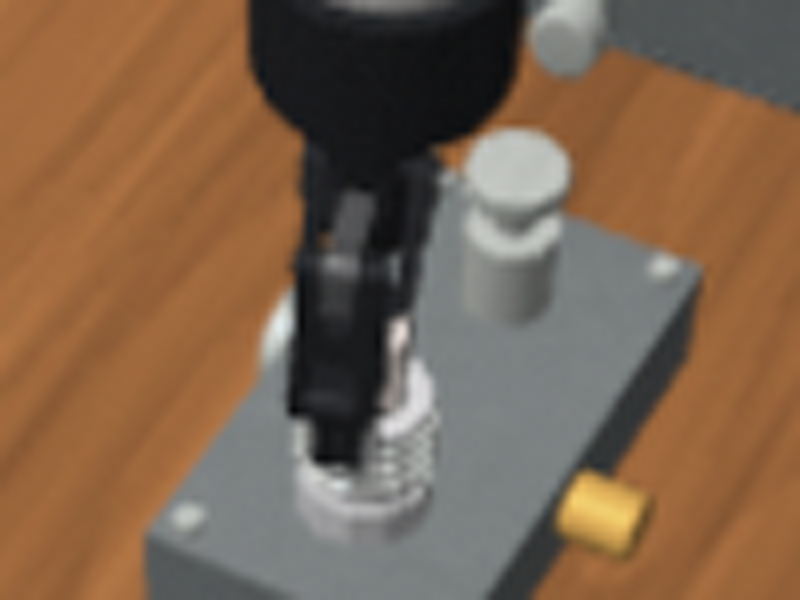

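View pics/t12.png

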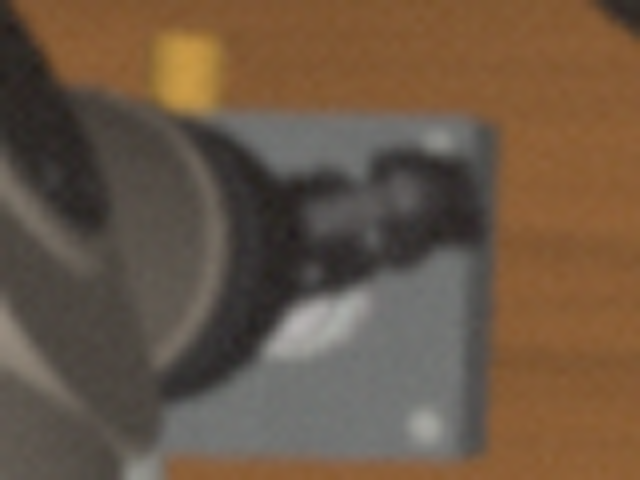

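```bash
python3 - <<'E'
from h import *
import pickle; s,t=pickle.load(open('c1.pkl','rb'))
S=ctrl.sense(); Rm=R.from_quat(S['tool_rot']).as_matrix(); p=S['eef_pos']
pts=[p,p-Rm[:,2]*19,p-Rm[:,2]*19+Rm[:,0]*43,p-Rm[:,2]*19-Rm[:,0]*43,p-Rm[:,2]*19-Rm[:,0]*57,p-Rm[:,2]*13-Rm[:,0]*43]
print(((proj(t,pts)-(120,185))*8).round(), ((proj(s,pts)-(220,60))*8).round())
print(Rm.round(3))
E
```

```text
[[255. 276.]
 [240. 274.]
 [ 95. 315.]
 [384. 232.]
 [431. 219.]
 [388. 233.]] [[362. 370.]
 [364. 328.]
 [389. 226.]
 [339. 434.]
 [330. 470.]
 [338. 447.]]
[[-0.281  0.96  -0.016]
 [ 0.959  0.281  0.039]
 [ 0.041 -0.004 -0.999]]
```

Call:
{"op": "apply_moves", "data": {"deltas": [{"travel":[0.0006,0.0006,0.002],"roll":0},{"travel":[0,0,0],"roll":0},{"travel":[0,0,0],"roll":0},{"travel":[0,0,0],"roll":0},{"travel":[0,0,0],"roll":0},{"travel":[0,0,0],"roll":0},{"travel":[0,0,0],"roll":0},{"travel":[0,0,0],"roll":0}], "fingers": 255, "newtons": 50}}

```text
clock: 40.85
eef_pos: [485.9, 287.8, 102.6]
tool_rot: [0.6, 0.8, 0.013, -0.017]
ft_force: [0.6, -0.6, -1.5]
grip_width: 21.2
```

```bash
python3 plan.py 484 287 200 106
```

```text
t 40.85 pos [485.9 287.8 102.6] psi 106.3 tilt [-0.011   0.0412] j7 1.36 w 21.2 F [ 0.6 -0.6 -1.5]
tool delta mm [  3.9  -2.  -97.3] norm 97 roll 0.3
```

Call:
{"op": "apply_moves", "data": {"deltas": [{"travel":[0.0002,0,-0.004],"roll":0},{"travel":[0.0004,-0.0002,-0.008],"roll":0},{"travel":[0.0006,-0.0003,-0.014],"roll":0},{"travel":[0.0008,-0.0004,-0.018],"roll":0},{"travel":[0.0008,-0.0004,-0.018],"roll":0},{"travel":[0.0006,-0.0003,-0.014],"roll":0},{"travel":[0,0,-0.006],"roll":0},{"travel":[0,0,0],"roll":0}]}}

```text
clock: 41.52
eef_pos: [486.6, 287.9, 190.8]
tool_rot: [0.6, 0.8, 0.016, -0.015]
ft_force: [-0.1, 0.3, -1.2]
grip_width: 21.2
```

```bash
python3 plan.py 540 -200 200 106;python3 - <<'E'
from h import *
s=ctrl.capture('scene')
save(s,'s13',(160,20,360,170),4)
E
```

```text
t 41.52 pos [486.6 287.9 190.8] psi 106.3 tilt [-0.0049  0.0433] j7 1.34 w 21.2 F [-0.1  0.3 -1.2]
tool delta mm [-482.4  -85.4  -30.6] norm 491 roll 0.3
```

View pics/s13.png

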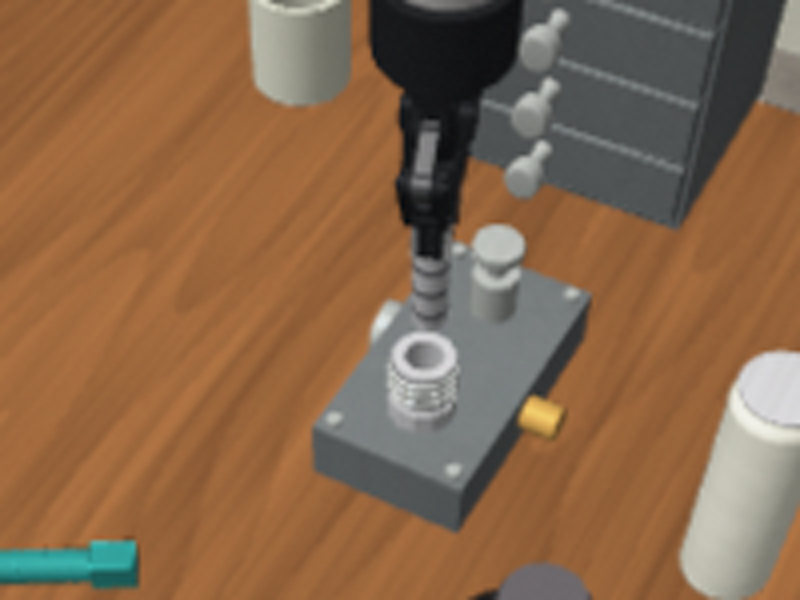

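Call:
{"op": "apply_moves", "data": {"deltas": [{"travel":[-0.015,-0.003,-0.003],"roll":0},{"travel":[-0.025,-0.006,-0.003],"roll":0},{"travel":[-0.034,-0.008,-0.002],"roll":0},{"travel":[-0.034,-0.008,-0.002],"roll":0},{"travel":[-0.034,-0.008,-0.002],"roll":0},{"travel":[-0.034,-0.008,-0.002],"roll":0},{"travel":[-0.034,-0.008,-0.002],"roll":0},{"travel":[-0.034,-0.008,-0.002],"roll":0}]}}

```text
clock: 42.23
eef_pos: [494.5, 40.5, 188.2]
tool_rot: [0.589, 0.807, 0.012, -0.023]
ft_force: [0.5, -0.9, -0.6]
grip_width: 20.8
```

```bash
python3 plan.py 531 -396 190 106
```

```text
t 42.23 pos [494.5  40.5 188.2] psi 107.7 tilt [-0.0224  0.0472] j7 1.86 w 20.8 F [ 0.5 -0.9 -0.6]
tool delta mm [-426.2  -98.2  -23.2] norm 438 roll 1.7
```

Call:
{"op": "apply_moves", "data": {"deltas": [{"travel":[-0.036,-0.008,-0.002],"roll":0},{"travel":[-0.036,-0.008,-0.002],"roll":0},{"travel":[-0.036,-0.008,-0.002],"roll":0},{"travel":[-0.036,-0.008,-0.002],"roll":0},{"travel":[-0.036,-0.008,-0.002],"roll":0},{"travel":[-0.036,-0.008,-0.002],"roll":0},{"travel":[-0.034,-0.008,-0.002],"roll":0},{"travel":[-0.03,-0.007,-0.002],"roll":0}]}}

```text
clock: 42.9
eef_pos: [512.2, -259.0, 180.8]
tool_rot: [0.589, 0.807, 0.009, -0.031]
ft_force: [1.2, 0.0, -0.0]
grip_width: 21.4
```

```bash
python3 plan.py 531 -396 190 106
```

```text
t 42.90 pos [ 512.2 -259.   180.8] psi 107.7 tilt [-0.0388  0.0506] j7 2.46 w 21.4 F [ 1.2  0.  -0. ]
tool delta mm [-135.4  -24.1  -16.8] norm 139 roll 1.7
```

Call:
{"op": "apply_moves", "data": {"deltas": [{"travel":[-0.03,-0.006,-0.002],"roll":0},{"travel":[-0.03,-0.006,-0.002],"roll":0},{"travel":[-0.022,-0.004,-0.001],"roll":0},{"travel":[-0.014,-0.003,0],"roll":0},{"travel":[-0.008,-0.002,0],"roll":0},{"travel":[-0.003,0,0],"roll":0},{"travel":[0,0,0],"roll":0},{"travel":[0,0,0],"roll":0}]}}

```text
clock: 43.57
eef_pos: [515.7, -380.5, 168.4]
tool_rot: [0.595, 0.803, 0.005, -0.039]
ft_force: [0.0, -0.3, -0.9]
grip_width: 21.1
```

```bash
python3 plan.py 531 -396 90 106; python3 - <<'E'
from h import *
s=ctrl.capture('scene');t=ctrl.capture('top')
save(s,'s14'); save(t,'t14')
E
```

```text
t 43.57 pos [ 515.7 -380.5  168.4] psi 106.8 tilt [-0.0569  0.0544] j7 2.62 w 21.1 F [ 0.  -0.3 -0.9]
tool delta mm [-24.6  13.2  76.4] norm 81 roll 0.8
```

View pics/s14.png

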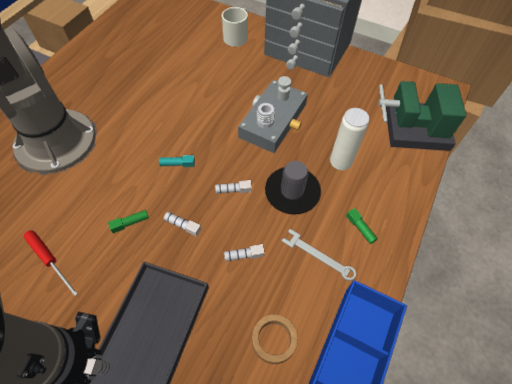

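View pics/t14.png

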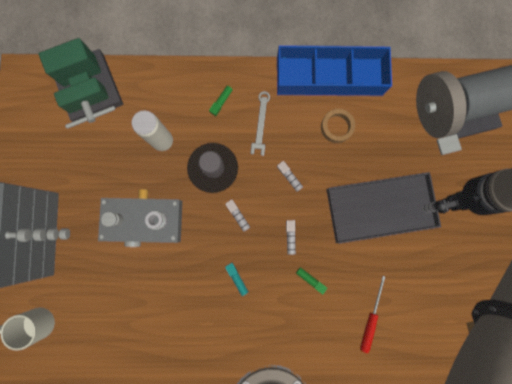

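```bash
python3 plan.py 520 -383 85 106
```

```text
t 43.67 pos [ 516.2 -379.7  168.7] psi 106.9 tilt [-0.0562  0.0545] j7 2.62 w 20.8 F [ 0.1  0.3 -0.3]
tool delta mm [-10.    5.8  83.1] norm 84 roll 0.9
```

Call:
{"op": "apply_moves", "data": {"deltas": [{"travel":[-0.001,0.0006,0.008],"roll":0},{"travel":[-0.002,0.001,0.014],"roll":0},{"travel":[-0.002,0.001,0.015],"roll":0},{"travel":[-0.002,0.001,0.015],"roll":0},{"travel":[-0.001,0.001,0.012],"roll":0},{"travel":[-0.001,0,0.006],"roll":0},{"travel":[0,0,0.002],"roll":0},{"travel":[0,0,0],"roll":0}]}}

```text
clock: 44.33
eef_pos: [524.6, -373.9, 93.9]
tool_rot: [0.59, 0.807, 0.008, -0.037]
ft_force: [0.4, -0.9, 0.1]
grip_width: 20.9
```

```bash
python3 plan.py 520 -383 72 106
```

```text
t 44.33 pos [ 524.6 -373.9   93.9] psi 107.6 tilt [-0.0503  0.0576] j7 2.64 w 20.9 F [ 0.4 -0.9  0.1]
tool delta mm [-8.8 -6.5 21.5] norm 24 roll 1.6
```

Call:
{"op": "apply_moves", "data": {"deltas": [{"travel":[-0.001,0,0.004],"roll":0},{"travel":[0,0,0.004],"roll":0},{"travel":[0,0,0.004],"roll":0},{"travel":[0,0,0.003],"roll":0},{"travel":[0,0,0.002],"roll":0},{"travel":[0,0,0.002],"roll":0},{"travel":[0,0,0.002],"roll":0},{"travel":[0,0,0.002],"roll":0}]}}

```text
clock: 45.0
eef_pos: [525.5, -375.2, 72.3]
tool_rot: [0.59, 0.807, 0.008, -0.034]
ft_force: [0.3, -1.1, -1.0]
grip_width: 20.7
```

```bash
python3 plan.py 520 -383 72 106
```

```text
t 45.00 pos [ 525.5 -375.2   72.3] psi 107.7 tilt [-0.0449  0.0536] j7 2.64 w 20.7 F [ 0.3 -1.1 -1. ]
tool delta mm [-5.8 -7.7  0.1] norm 10 roll 1.7
```

Call:
{"op": "apply_moves", "data": {"deltas": [{"travel":[0,0,0.001],"roll":0},{"travel":[0,0,0.001],"roll":0},{"travel":[0,0,0.001],"roll":0},{"travel":[0,0,0.001],"roll":0},{"travel":[0,0,0.001],"roll":0},{"travel":[0,0,0.001],"roll":0},{"travel":[0,0,0.001],"roll":0},{"travel":[0,0,0.001],"roll":0}]}}

```text
clock: 45.67
eef_pos: [525.4, -375.1, 70.7]
tool_rot: [0.59, 0.807, 0.009, -0.033]
ft_force: [-1.5, 1.1, 5.4]
grip_width: 21.3
```

```bash
python3 plan.py 520 -383 72 106
```

```text
t 45.67 pos [ 525.4 -375.1   70.7] psi 107.7 tilt [-0.0424  0.0533] j7 2.64 w 21.3 F [-1.5  1.1  5.4]
tool delta mm [-5.8 -7.6 -1.5] norm 10 roll 1.7
```

Call:
{"op": "apply_moves", "data": {"deltas": [{"travel":[0,0,0],"roll":0},{"travel":[0,0,0],"roll":0},{"travel":[0,0,0],"roll":0},{"travel":[0,0,0],"roll":0},{"travel":[0,0,-0.006],"roll":0},{"travel":[0,0,-0.012],"roll":0},{"travel":[0,0,-0.02],"roll":0},{"travel":[0,0,-0.02],"roll":0}], "fingers": 0}}

```text
clock: 46.33
eef_pos: [525.4, -376.0, 125.1]
tool_rot: [0.59, 0.807, 0.009, -0.038]
ft_force: [0.5, 0.0, 0.1]
grip_width: 85.6
```

```bash
python3 plan.py 520 -383 72 106;  python3 - <<'E'
from h import *
s=ctrl.capture('scene');t=ctrl.capture('top')
save(s,'s15',(80,200,280,384),3.2); save(t,'t15',(200,130,450,310),3.2)
import pickle; pickle.dump((s,t),open('c2.pkl','wb'))
E
```

```text
t 46.33 pos [ 525.4 -376.   125.1] psi 107.6 tilt [-0.051  0.059] j7 2.63 w 85.6 F [0.5 0.  0.1]
tool delta mm [-8.8 -5.7 52.8] norm 54 roll 1.6
```

View pics/s15.png

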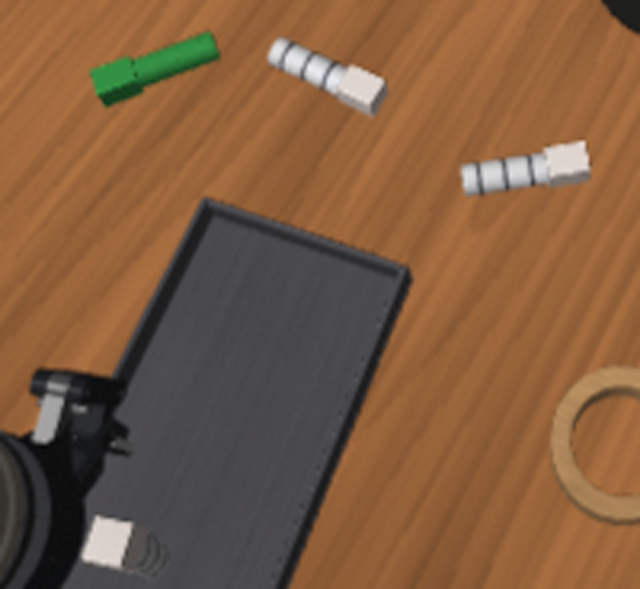

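View pics/t15.png

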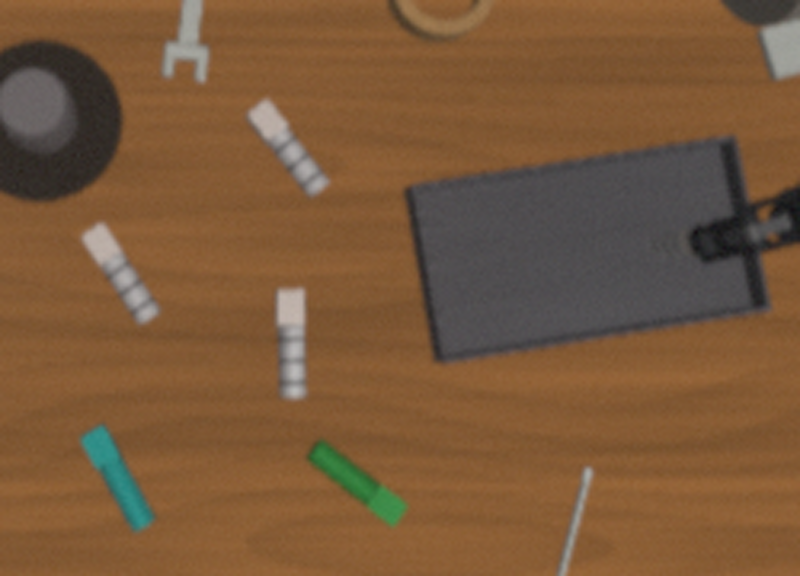

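```bash
python3 plan.py 603.5 -55.5 150 127; python3 - <<'E'
from h import *
import pickle; s,t=pickle.load(open('c2.pkl','rb'))
np.set_printoptions(precision=1,suppress=True)
T=lambda *p:(np.array(p,float)+.5)/3.2-.5+np.array((200,130))
for n,h,ta in(('A',(259,104),(321,189)),('B',(94,228),(150,318)),('C',(291,288),(294,398))):
  P=unproj(t,T(h,ta),16);d=P[0]-P[1];print(n,P[:,:2],P.mean(0)[:2],np.linalg.norm(d),np.degrees(np.arctan2(d[1],d[0])))
E
```

```text
t 46.43 pos [ 528.  -378.4  129.1] psi 107.7 tilt [-0.0429  0.0529] j7 2.63 w 85.4 F [ 0.7 -0.2  0.8]
tool delta mm [285.6 169.7  -7. ] norm 332 roll -19.3
A [[639.7 -31.2]
 [567.5 -82.8]] [603.6 -57. ] 88.76891484839082 35.511971729195665
B [[534.8 107.3]
 [460.1  60.6]] [497.4  83.9] 88.02195174825808 32.025172551806634
C [[484.6 -56.6]
 [394.3 -58. ]] [439.4 -57.3] 90.36512980138696 0.9161316101364007
```

Call:
{"op": "apply_moves", "data": {"deltas": [{"travel":[0,0,-0.02],"roll":0},{"travel":[0.01,0.006,-0.01],"roll":0},{"travel":[0.022,0.013,0],"roll":0},{"travel":[0.032,0.019,0],"roll":0},{"travel":[0.034,0.02,0.001],"roll":0},{"travel":[0.034,0.02,0.001],"roll":0},{"travel":[0.034,0.02,0.001],"roll":0},{"travel":[0.034,0.02,0.001],"roll":0}]}}

```text
clock: 47.1
eef_pos: [579.0, -157.8, 165.7]
tool_rot: [0.6, 0.8, 0.004, -0.03]
ft_force: [0.0, -0.1, 0.1]
grip_width: 85.2
```

```bash
python3 plan.py 603.5 -55.5 130 126
```

```text
t 47.10 pos [ 579.  -157.8  165.7] psi 106.2 tilt [-0.0433  0.0428] j7 2.24 w 85.2 F [ 0.  -0.1  0.1]
tool delta mm [89.4 53.3 39. ] norm 111 roll -19.8
```

Call:
{"op": "apply_moves", "data": {"deltas": [{"travel":[0.026,0.015,0.002],"roll":0},{"travel":[0.016,0.009,0.005],"roll":0},{"travel":[0.009,0.005,0.008],"roll":0},{"travel":[0.004,0.002,0.01],"roll":0},{"travel":[0,0,0.008],"roll":0},{"travel":[0,0,0.003],"roll":-7},{"travel":[0,0,0],"roll":-7},{"travel":[0,0,0],"roll":-4}]}}

```text
clock: 47.77
eef_pos: [590.7, -73.6, 125.7]
tool_rot: [0.452, 0.891, 0.012, -0.034]
ft_force: [-0.6, -0.2, -1.0]
grip_width: 85.3
```

```bash
python3 plan.py 604 -55.8 80 126.3
```

```text
t 47.77 pos [590.7 -73.6 125.7] psi 126.2 tilt [-0.0492  0.0515] j7 2.42 w 85.3 F [-0.6 -0.2 -1. ]
tool delta mm [ 3.3 21.7 45.8] norm 51 roll -0.1
```

Call:
{"op": "apply_moves", "data": {"deltas": [{"travel":[0.001,0.008,0],"roll":0},{"travel":[0.001,0.006,0.006],"roll":0},{"travel":[0,0,0.01],"roll":0},{"travel":[0,0,0.01],"roll":0},{"travel":[0,0,0.008],"roll":0},{"travel":[0,0,0.004],"roll":0},{"travel":[0,0,0],"roll":0},{"travel":[0,0,0],"roll":0}]}}

```text
clock: 48.43
eef_pos: [595.2, -69.9, 78.3]
tool_rot: [0.461, 0.887, 0.008, -0.037]
ft_force: [-0.2, 0.7, 0.6]
grip_width: 85.3
```

```bash
python3 plan.py 604 -55.8 6 126.3
```

```text
t 48.43 pos [595.2 -69.9  78.3] psi 125.1 tilt [-0.0577  0.0472] j7 2.41 w 85.3 F [-0.2  0.7  0.6]
tool delta mm [ 1.3 16.8 72.3] norm 74 roll -1.2
```

Call:
{"op": "apply_moves", "data": {"deltas": [{"travel":[0.001,0.01,0],"roll":-0.8},{"travel":[0,0.005,0.004],"roll":0},{"travel":[0,0,0.006],"roll":0},{"travel":[0,0,0.008],"roll":0},{"travel":[0,0,0.008],"roll":0},{"travel":[0,0,0.004],"roll":0},{"travel":[0,0,0],"roll":0},{"travel":[0,0,0],"roll":0}]}}

```text
clock: 49.1
eef_pos: [607.3, -56.9, 45.7]
tool_rot: [0.453, 0.891, 0.008, -0.036]
ft_force: [-0.8, -0.8, 0.2]
grip_width: 85.6
```

```bash
python3 plan.py 604 -55.8 6 126.3; python3 - <<'E'
from h import *
s=ctrl.capture('scene')
save(s,'s16',(180,170,320,275),5)
E
```

```text
t 49.10 pos [607.3 -56.9  45.7] psi 126.0 tilt [-0.0556  0.0473] j7 2.41 w 85.6 F [-0.8 -0.8  0.2]
tool delta mm [ 0.  -1.3 39.8] norm 40 roll -0.3
```

View pics/s16.png

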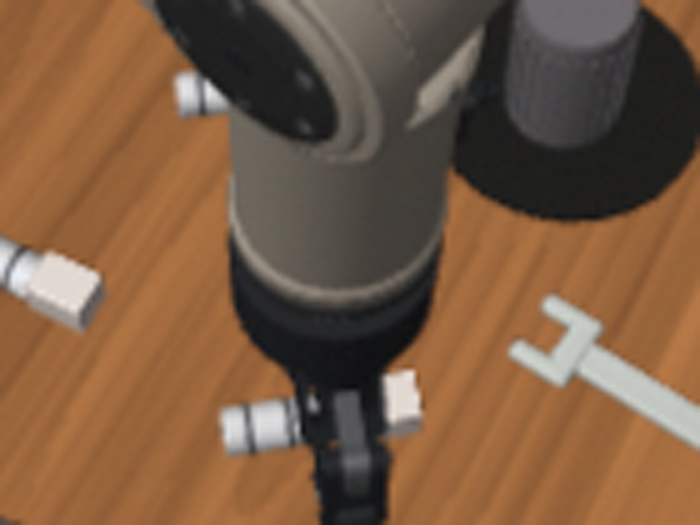

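Call:
{"op": "apply_moves", "data": {"deltas": [{"travel":[0,0,0.004],"roll":0},{"travel":[0,0,0.008],"roll":0},{"travel":[0,0,0.008],"roll":0},{"travel":[0,0,0.007],"roll":0},{"travel":[0,0,0.005],"roll":0},{"travel":[0,0,0.002],"roll":0},{"travel":[0,0,0],"roll":0},{"travel":[0,0,0],"roll":0}]}}

```text
clock: 49.82
eef_pos: [604.9, -55.9, 8.2]
tool_rot: [0.454, 0.89, 0.008, -0.036]
ft_force: [-0.1, 0.5, 0.3]
grip_width: 85.4
```

```bash
python3 plan.py 604 -55.8 6 126.3
```

```text
t 49.82 pos [604.9 -55.9   8.2] psi 126.0 tilt [-0.0557  0.047 ] j7 2.41 w 85.4 F [-0.1  0.5  0.3]
tool delta mm [ 0.5 -0.6  2.3] norm 2 roll -0.3
```

Call:
{"op": "apply_moves", "data": {"deltas": [{"travel":[0,0,0.001],"roll":0},{"travel":[0,0,0],"roll":0},{"travel":[0,0,0],"roll":0},{"travel":[0,0,0],"roll":0},{"travel":[0,0,0],"roll":0},{"travel":[0,0,0],"roll":0},{"travel":[0,0,0],"roll":0},{"travel":[0,0,0],"roll":0}], "fingers": 255, "newtons": 60}}

```text
clock: 50.48
eef_pos: [606.3, -55.9, 8.9]
tool_rot: [0.454, 0.89, 0.009, -0.034]
ft_force: [1.1, 0.9, -0.6]
grip_width: 19.2
```

```bash
python3 plan.py 604 -55.8 100 126.3
```

```text
t 50.48 pos [606.3 -55.9   8.9] psi 126.0 tilt [-0.0524  0.047 ] j7 2.42 w 19.2 F [ 1.1  0.9 -0.6]
tool delta mm [  7.6  -3.1 -90.7] norm 91 roll -0.3
```

Call:
{"op": "apply_moves", "data": {"deltas": [{"travel":[0,0,-0.004],"roll":0},{"travel":[0.0005,0,-0.008],"roll":0},{"travel":[0.001,0,-0.014],"roll":0},{"travel":[0.001,0,-0.016],"roll":0},{"travel":[0.001,0,-0.016],"roll":0},{"travel":[0.001,0,-0.012],"roll":0},{"travel":[0,0,-0.004],"roll":0},{"travel":[0,0,0],"roll":0}]}}

```text
clock: 51.15
eef_pos: [606.5, -56.1, 87.8]
tool_rot: [0.454, 0.89, 0.008, -0.035]
ft_force: [0.3, -0.5, -0.7]
grip_width: 19.3
```

```bash
python3 plan.py 519 -302 90 100; python3 - <<'E'
from h import *
s=ctrl.capture('scene')
save(s,'s17',(180,140,320,245),5)
E
```

```text
t 51.15 pos [606.5 -56.1  87.8] psi 125.9 tilt [-0.0549  0.0466] j7 2.39 w 19.3 F [ 0.3 -0.5 -0.7]
tool delta mm [-147.2 -215.3   -8.9] norm 261 roll 25.9
```

View pics/s17.png

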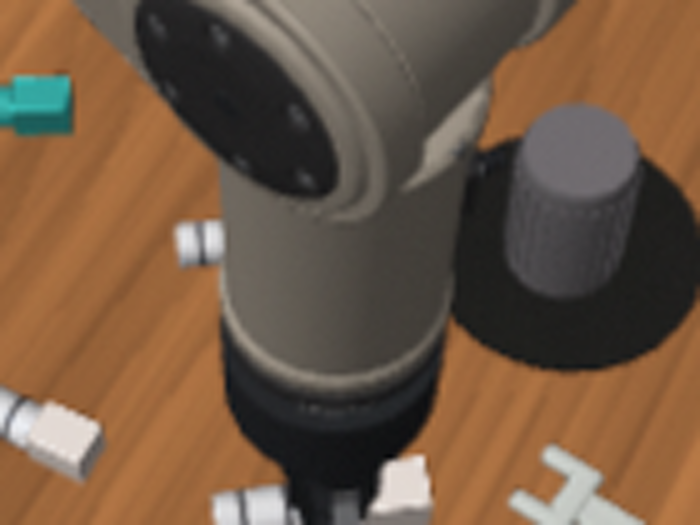

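Call:
{"op": "apply_moves", "data": {"deltas": [{"travel":[-0.007,-0.01,-0.002],"roll":0},{"travel":[-0.014,-0.021,-0.002],"roll":0},{"travel":[-0.02,-0.03,-0.002],"roll":0},{"travel":[-0.02,-0.03,-0.002],"roll":0},{"travel":[-0.02,-0.03,-0.001],"roll":0},{"travel":[-0.018,-0.027,-0.001],"roll":0},{"travel":[-0.014,-0.02,0],"roll":0},{"travel":[-0.009,-0.013,0],"roll":0}]}}

```text
clock: 51.87
eef_pos: [524.6, -265.7, 84.1]
tool_rot: [0.448, 0.893, 0.008, -0.042]
ft_force: [0.4, -0.9, -1.0]
grip_width: 19.4
```

```bash
python3 plan.py 519 -302 80 100
```

```text
t 51.87 pos [ 524.6 -265.7   84.1] psi 126.6 tilt [-0.0682  0.0525] j7 2.78 w 19.4 F [ 0.4 -0.9 -1. ]
tool delta mm [-26.  -26.1   2.5] norm 37 roll 26.6
```

Call:
{"op": "apply_moves", "data": {"deltas": [{"travel":[-0.008,-0.008,0],"roll":5},{"travel":[-0.004,-0.005,0],"roll":7},{"travel":[0,0,0],"roll":7},{"travel":[0,0,0],"roll":5},{"travel":[0,0,0],"roll":0},{"travel":[0,0,0],"roll":0},{"travel":[0,0,0],"roll":0},{"travel":[0,0,0],"roll":0}]}}

```text
clock: 52.53
eef_pos: [503.8, -299.7, 76.8]
tool_rot: [0.634, 0.772, -0.008, -0.049]
ft_force: [1.0, -0.5, -0.6]
grip_width: 19.8
```

```bash
python3 plan.py 519 -302 40 100; python3 - <<'E'
from h import *
s=ctrl.capture('scene');t=ctrl.capture('top')
save(s,'s18',(60,200,260,384),3.2); save(t,'t18',(290,150,450,270),5)
E
```

```text
t 52.53 pos [ 503.8 -299.7   76.8] psi 101.0 tilt [-0.0857  0.0505] j7 2.44 w 19.8 F [ 1.  -0.5 -0.6]
tool delta mm [-7.6 17.1 35.2] norm 40 roll 1.0
```

View pics/s18.png

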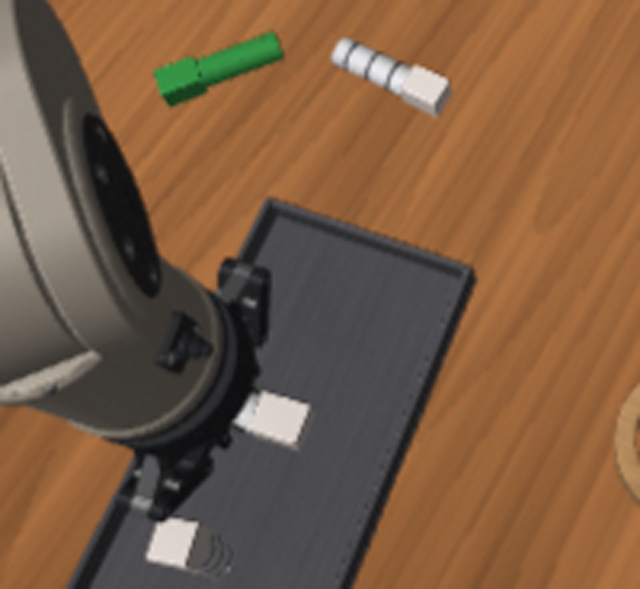

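View pics/t18.png

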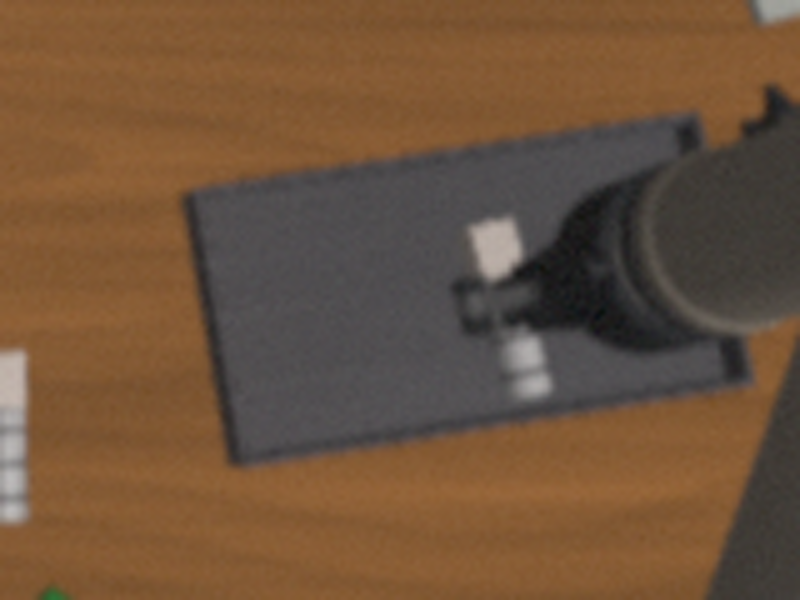

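```bash
python3 plan.py 514 -284 45 99
```

```text
t 52.63 pos [ 504.1 -299.5   76.9] psi 101.0 tilt [-0.0854  0.0506] j7 2.44 w 19.4 F [ 0.1  0.6 -0.8]
tool delta mm [11.2 15.1 31.7] norm 37 roll 2.0
```

Call:
{"op": "apply_moves", "data": {"deltas": [{"travel":[0.006,0.008,0],"roll":1.5},{"travel":[0.003,0.004,0.003],"roll":0},{"travel":[0,0,0.006],"roll":0},{"travel":[0,0,0.008],"roll":0},{"travel":[0,0,0.006],"roll":0},{"travel":[0,0,0.002],"roll":0},{"travel":[0,0,0],"roll":0},{"travel":[0,0,0],"roll":0}]}}

```text
clock: 53.3
eef_pos: [511.4, -286.0, 48.3]
tool_rot: [0.642, 0.765, -0.008, -0.05]
ft_force: [-0.3, -0.7, -1.5]
grip_width: 19.3
```

```bash
python3 plan.py 514 -284 20 99
```

```text
t 53.30 pos [ 511.4 -286.    48.3] psi 99.8 tilt [-0.087   0.0513] j7 2.40 w 19.3 F [-0.3 -0.7 -1.5]
tool delta mm [-0.3  5.1 28.1] norm 29 roll 0.8
```

Call:
{"op": "apply_moves", "data": {"deltas": [{"travel":[0,0.003,0.005],"roll":0},{"travel":[0,0.001,0.006],"roll":0},{"travel":[0,0,0.006],"roll":0},{"travel":[0,0,0.004],"roll":0},{"travel":[0,0,0.003],"roll":0},{"travel":[0,0,0.002],"roll":0},{"travel":[0,0,0.001],"roll":0},{"travel":[0,0,0],"roll":0}]}}

```text
clock: 53.97
eef_pos: [512.8, -284.7, 18.2]
tool_rot: [0.643, 0.764, -0.009, -0.05]
ft_force: [0.3, -0.5, 0.1]
grip_width: 19.3
```

```bash
python3 plan.py 514 -284 16 99
```

```text
t 53.97 pos [ 512.8 -284.7   18.2] psi 99.7 tilt [-0.0871  0.0508] j7 2.41 w 19.3 F [ 0.3 -0.5  0.1]
tool delta mm [0.3 1.5 2.1] norm 3 roll 0.7
```

Call:
{"op": "apply_moves", "data": {"deltas": [{"travel":[0,0,0.002],"roll":0},{"travel":[0,0,0.002],"roll":0},{"travel":[0,0,0.002],"roll":0},{"travel":[0,0,0.003],"roll":0},{"travel":[0,0,0.003],"roll":0},{"travel":[0,0,0.003],"roll":0},{"travel":[0,0,0.003],"roll":0},{"travel":[0,0,0.003],"roll":0}]}}

```text
clock: 54.63
eef_pos: [512.3, -285.0, 13.6]
tool_rot: [0.643, 0.765, -0.006, -0.048]
ft_force: [-4.0, 2.1, 14.4]
grip_width: 19.6
```

```bash
python3 plan.py 514 -284 16 99
```

```text
t 54.63 pos [ 512.3 -285.    13.6] psi 99.8 tilt [-0.0811  0.0535] j7 2.42 w 19.6 F [-4.   2.1 14.4]
tool delta mm [ 0.8  1.7 -2.4] norm 3 roll 0.8
```

Call:
{"op": "apply_moves", "data": {"deltas": [{"travel":[0,0,0],"roll":0},{"travel":[0,0,0],"roll":0},{"travel":[0,0,0],"roll":0},{"travel":[0,0,-0.002],"roll":0},{"travel":[0,0,-0.006],"roll":0},{"travel":[0,0,-0.01],"roll":0},{"travel":[0,0,-0.012],"roll":0},{"travel":[0,0,-0.012],"roll":0}], "fingers": 140}}

```text
clock: 55.3
eef_pos: [514.9, -286.6, 56.9]
tool_rot: [0.643, 0.765, -0.006, -0.05]
ft_force: [-0.6, 0.0, -0.7]
grip_width: 38.6
```

```bash
python3 plan.py 440 -56.5 110 91
```

```text
t 55.30 pos [ 514.9 -286.6   56.9] psi 99.8 tilt [-0.0835  0.0549] j7 2.40 w 38.6 F [-0.6  0.  -0.7]
tool delta mm [242.6 -37.3 -33.9] norm 248 roll 8.8
```

Call:
{"op": "apply_moves", "data": {"deltas": [{"travel":[0,0,-0.014],"roll":0},{"travel":[0.004,0,-0.012],"roll":0},{"travel":[0.01,-0.001,-0.006],"roll":0},{"travel":[0.016,-0.002,-0.002],"roll":0},{"travel":[0.02,-0.003,-0.001],"roll":0},{"travel":[0.02,-0.003,-0.001],"roll":0},{"travel":[0.02,-0.003,-0.001],"roll":0},{"travel":[0.02,-0.003,-0.001],"roll":0}], "fingers": 0}}

```text
clock: 55.97
eef_pos: [485.6, -183.4, 111.9]
tool_rot: [0.645, 0.763, -0.006, -0.044]
ft_force: [0.4, 0.2, -0.2]
grip_width: 85.0
```

```bash
python3 plan.py 440 -56.5 110 91
```

```text
t 55.97 pos [ 485.6 -183.4  111.9] psi 99.4 tilt [-0.0746  0.0475] j7 2.22 w 85.0 F [ 0.4  0.2 -0.2]
tool delta mm [132.3 -23.6  11.3] norm 135 roll 8.4
```

Call:
{"op": "apply_moves", "data": {"deltas": [{"travel":[0.02,-0.004,0],"roll":0},{"travel":[0.02,-0.004,0],"roll":0},{"travel":[0.02,-0.004,0],"roll":0},{"travel":[0.018,-0.003,0],"roll":0},{"travel":[0.014,-0.003,0.002],"roll":3},{"travel":[0.008,-0.001,0.004],"roll":3},{"travel":[0.003,0,0.003],"roll":0},{"travel":[0,0,0],"roll":0}]}}

```text
clock: 56.63
eef_pos: [443.5, -66.1, 113.8]
tool_rot: [0.68, 0.732, -0.005, -0.046]
ft_force: [-0.1, -0.2, 0.5]
grip_width: 85.6
```

```bash
python3 plan.py 440 -56.5 60 92
```

```text
t 56.63 pos [443.5 -66.1 113.8] psi 94.1 tilt [-0.0752  0.0551] j7 1.91 w 85.6 F [-0.1 -0.2  0.5]
tool delta mm [ 6.5  1.  54.4] norm 55 roll 2.1
```

Call:
{"op": "apply_moves", "data": {"deltas": [{"travel":[0.005,0.001,0.004],"roll":1.5},{"travel":[0.001,0,0.008],"roll":0},{"travel":[0,0,0.01],"roll":0},{"travel":[0,0,0.01],"roll":0},{"travel":[0,0,0.01],"roll":0},{"travel":[0,0,0.006],"roll":0},{"travel":[0,0,0.002],"roll":0},{"travel":[0,0,0],"roll":0}]}}

```text
clock: 57.3
eef_pos: [439.8, -61.3, 60.0]
tool_rot: [0.689, 0.724, -0.007, -0.045]
ft_force: [-0.7, -0.6, -1.1]
grip_width: 85.4
```

```bash
python3 plan.py 440 -56.5 7 92; python3 - <<'E'
from h import *
s=ctrl.capture('scene')
save(s,'s19',(120,150,260,255),5)
E
```

```text
t 57.30 pos [439.8 -61.3  60. ] psi 92.7 tilt [-0.075   0.0522] j7 1.91 w 85.4 F [-0.7 -0.6 -1.1]
tool delta mm [ 1.8  4.3 53. ] norm 53 roll 0.7
```

View pics/s19.png

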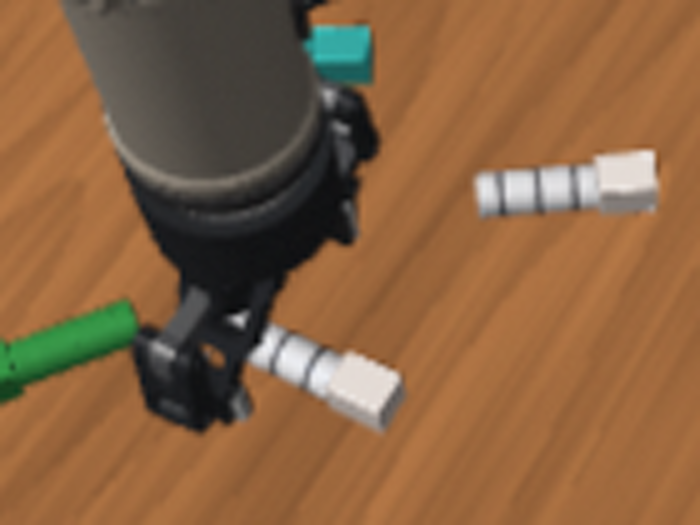

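Call:
{"op": "apply_moves", "data": {"deltas": [{"travel":[0.001,0.003,0.004],"roll":0.5},{"travel":[0,0.001,0.008],"roll":0},{"travel":[0,0,0.01],"roll":0},{"travel":[0,0,0.01],"roll":0},{"travel":[0,0,0.008],"roll":0},{"travel":[0,0,0.005],"roll":0},{"travel":[0,0,0.002],"roll":0},{"travel":[0,0,0],"roll":0}]}}

```text
clock: 58.02
eef_pos: [444.3, -58.1, 10.9]
tool_rot: [0.692, 0.721, -0.005, -0.042]
ft_force: [0.2, -1.3, 0.9]
grip_width: 85.3
```

```bash
python3 plan.py 440 -56.5 7 92
```

```text
t 58.02 pos [444.3 -58.1  10.9] psi 92.2 tilt [-0.0681  0.0512] j7 1.93 w 85.3 F [ 0.2 -1.3  0.9]
tool delta mm [ 1.6 -3.9  4.2] norm 6 roll 0.2
```

Call:
{"op": "apply_moves", "data": {"deltas": [{"travel":[0.001,-0.002,0.0025],"roll":0},{"travel":[0,0,0],"roll":0},{"travel":[0,0,0],"roll":0},{"travel":[0,0,0],"roll":0},{"travel":[0,0,0],"roll":0},{"travel":[0,0,0],"roll":0},{"travel":[0,0,0],"roll":0},{"travel":[0,0,0],"roll":0}], "fingers": 255, "newtons": 60}}

```text
clock: 58.68
eef_pos: [443.6, -57.1, 10.1]
tool_rot: [0.692, 0.721, -0.004, -0.041]
ft_force: [-0.1, 0.5, -0.9]
grip_width: 19.5
```

```bash
python3 plan.py 510 -241 95 96
```

```text
t 58.68 pos [443.6 -57.1  10.1] psi 92.3 tilt [-0.0641  0.0511] j7 1.93 w 19.5 F [-0.1  0.5 -0.9]
tool delta mm [-181.5   53.1  -98.3] norm 213 roll -3.7
```

Call:
{"op": "apply_moves", "data": {"deltas": [{"travel":[0,0,-0.004],"roll":0},{"travel":[0,0,-0.008],"roll":0},{"travel":[0,0,-0.014],"roll":0},{"travel":[0,0,-0.016],"roll":0},{"travel":[0,0,-0.016],"roll":0},{"travel":[0,0,-0.01],"roll":0},{"travel":[0,0,-0.003],"roll":0},{"travel":[0,0,0],"roll":0}]}}

```text
clock: 59.35
eef_pos: [447.6, -61.6, 86.3]
tool_rot: [0.692, 0.72, -0.004, -0.041]
ft_force: [0.1, -0.1, -0.4]
grip_width: 18.9
```

```bash
python3 plan.py 510 -241 85 98;python3 - <<'E'
from h import *
s=ctrl.capture('scene')
save(s,'s20',(100,130,260,250),4)
E
```

```text
t 59.35 pos [447.6 -61.6  86.3] psi 92.2 tilt [-0.0653  0.0506] j7 1.88 w 18.9 F [ 0.1 -0.1 -0.4]
tool delta mm [-181.5   54.9  -11.8] norm 190 roll -5.8
```

View pics/s20.png

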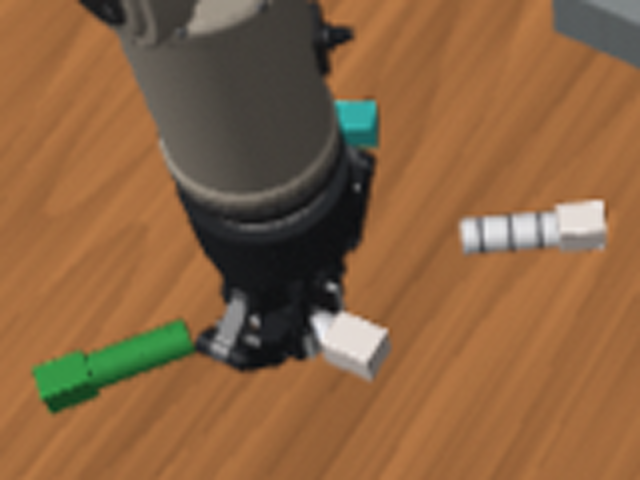

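Call:
{"op": "apply_moves", "data": {"deltas": [{"travel":[-0.008,0.002,-0.002],"roll":0},{"travel":[-0.016,0.005,-0.002],"roll":0},{"travel":[-0.021,0.006,-0.002],"roll":0},{"travel":[-0.023,0.007,-0.001],"roll":-2},{"travel":[-0.023,0.007,-0.001],"roll":-2},{"travel":[-0.023,0.007,-0.001],"roll":0},{"travel":[-0.02,0.006,-0.001],"roll":0},{"travel":[-0.014,0.004,0],"roll":0}]}}

```text
clock: 60.07
eef_pos: [499.7, -209.0, 78.1]
tool_rot: [0.662, 0.748, -0.006, -0.048]
ft_force: [0.4, 0.0, -0.8]
grip_width: 19.0
```

```bash
python3 plan.py 510 -241 60 98
```

```text
t 60.07 pos [ 499.7 -209.    78.1] psi 96.9 tilt [-0.0799  0.0547] j7 2.24 w 19.0 F [ 0.4  0.  -0.8]
tool delta mm [-34.1   7.5  15.5] norm 38 roll -1.1
```

Call:
{"op": "apply_moves", "data": {"deltas": [{"travel":[-0.01,0.003,0],"roll":-1},{"travel":[-0.007,0.002,0.002],"roll":0},{"travel":[-0.004,0.001,0.004],"roll":0},{"travel":[-0.001,0,0.004],"roll":0},{"travel":[0,0,0.003],"roll":0},{"travel":[0,0,0.001],"roll":0},{"travel":[0,0,0],"roll":0},{"travel":[0,0,0],"roll":0}]}}

```text
clock: 60.73
eef_pos: [503.1, -234.3, 55.1]
tool_rot: [0.657, 0.752, -0.009, -0.053]
ft_force: [0.6, -0.1, -1.3]
grip_width: 19.2
```

```bash
python3 plan.py 510 -241 40 98;python3 - <<'E'
from h import *
s=ctrl.capture('scene')
save(s,'s21',(60,200,260,384),3.2)
E
```

```text
t 60.73 pos [ 503.1 -234.3   55.1] psi 97.5 tilt [-0.0905  0.0559] j7 2.29 w 19.2 F [ 0.6 -0.1 -1.3]
tool delta mm [-8.5  7.1 14.1] norm 18 roll -0.5
```

View pics/s21.png

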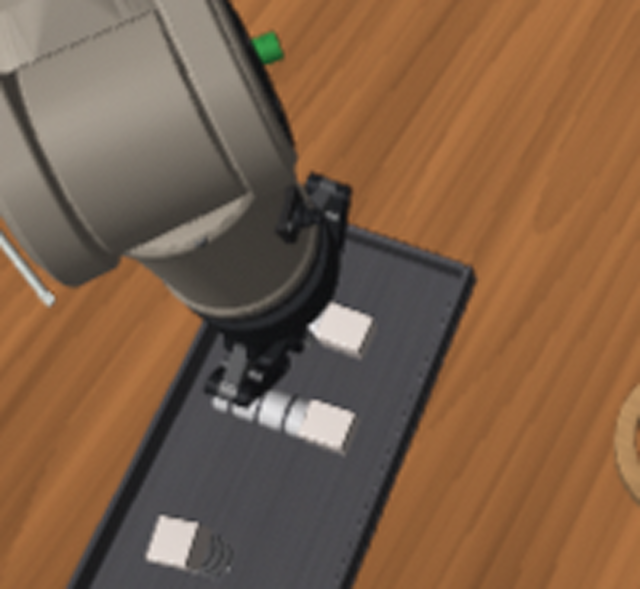

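Call:
{"op": "apply_moves", "data": {"deltas": [{"travel":[-0.002,0.005,0.004],"roll":0},{"travel":[0,0.001,0.007],"roll":0},{"travel":[0,0,0.008],"roll":0},{"travel":[0,0,0.006],"roll":0},{"travel":[0,0,0.004],"roll":0},{"travel":[0,0,0.003],"roll":0},{"travel":[0,0,0.002],"roll":0},{"travel":[0,0,0.001],"roll":0}]}}

```text
clock: 61.45
eef_pos: [507.3, -231.3, 16.4]
tool_rot: [0.656, 0.753, -0.008, -0.052]
ft_force: [-0.6, -0.9, -0.6]
grip_width: 18.8
```

```bash
python3 plan.py 510 -241 15 98
```

```text
t 61.45 pos [ 507.3 -231.3   16.4] psi 97.7 tilt [-0.0896  0.0567] j7 2.30 w 18.8 F [-0.6 -0.9 -0.6]
tool delta mm [-10.    1.4   0.6] norm 10 roll -0.3
```

Shift slightly (−y 5 mm), set down, then release partially.

Call:
{"op": "apply_moves", "data": {"deltas": [{"travel":[-0.004,0.001,0.0],"roll":0},{"travel":[0,0,0.001],"roll":0},{"travel":[0,0,0.001],"roll":0},{"travel":[0,0,0.001],"roll":0},{"travel":[0,0,0.001],"roll":0},{"travel":[0,0,0.001],"roll":0},{"travel":[0,0,0.001],"roll":0},{"travel":[0,0,0.001],"roll":0}]}}

```text
clock: 62.12
eef_pos: [508.8, -235.4, 14.9]
tool_rot: [0.656, 0.753, -0.007, -0.053]
ft_force: [-2.0, 2.1, 6.0]
grip_width: 19.3
```

Call:
{"op": "apply_moves", "data": {"deltas": [{"travel":[0,0,0],"roll":0},{"travel":[0,0,0],"roll":0},{"travel":[0,0,0],"roll":0},{"travel":[0,0,-0.002],"roll":0},{"travel":[0,0,-0.006],"roll":0},{"travel":[0,0,-0.01],"roll":0},{"travel":[0,0,-0.012],"roll":0},{"travel":[0,0,-0.012],"roll":0}], "fingers": 140}}

```text
clock: 62.78
eef_pos: [511.5, -237.9, 56.9]
tool_rot: [0.656, 0.752, -0.008, -0.054]
ft_force: [0.6, -0.1, -0.0]
grip_width: 38.5
```

```bash
python3 plan.py 498 84 120 122; python3 - <<'E'
from h import *
s=ctrl.capture('scene');t=ctrl.capture('top')
save(s,'s22',(60,200,260,384),3.2); save(t,'t22',(200,130,450,310),3.2)
import pickle; pickle.dump((s,t),open('c3.pkl','wb'))
E
```

```text
t 62.78 pos [ 511.5 -237.9   56.9] psi 97.6 tilt [-0.0909  0.0593] j7 2.30 w 38.5 F [ 0.6 -0.1 -0. ]
tool delta mm [324.5  26.  -42.4] norm 328 roll -24.4
```

View pics/s22.png

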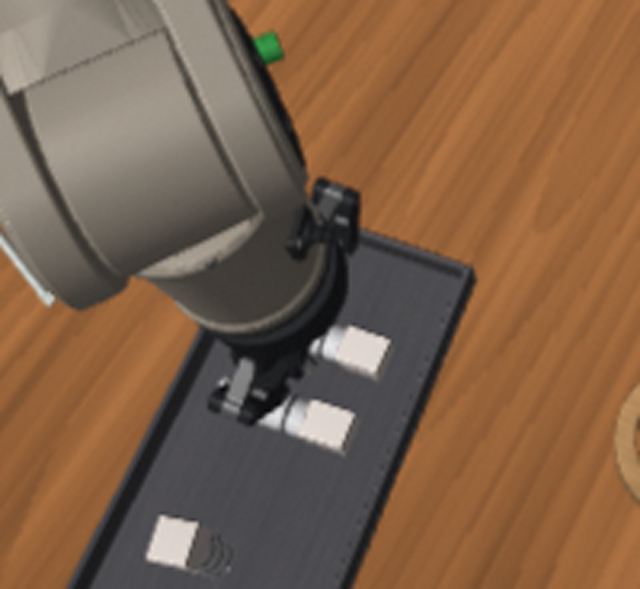

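View pics/t22.png

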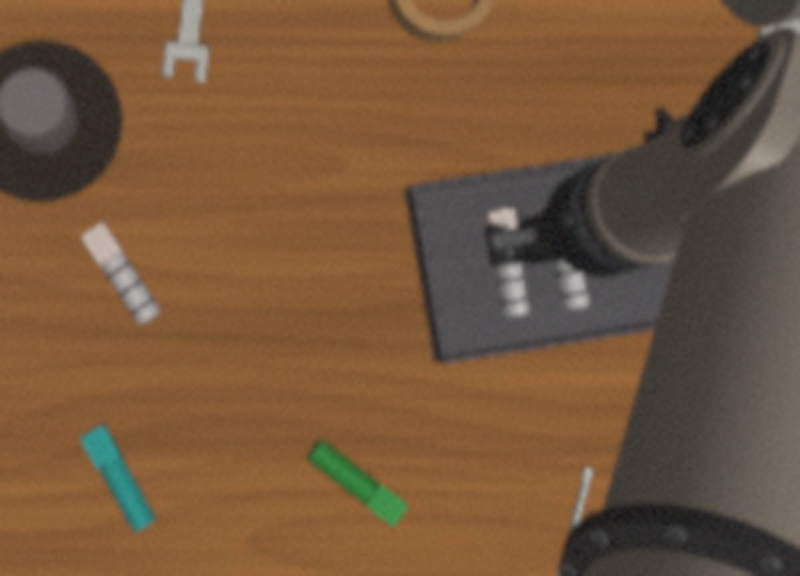

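Call:
{"op": "apply_moves", "data": {"deltas": [{"travel":[0,0,-0.014],"roll":0},{"travel":[0.004,0,-0.014],"roll":0},{"travel":[0.01,0.001,-0.008],"roll":0},{"travel":[0.018,0.001,-0.002],"roll":0},{"travel":[0.022,0.002,0],"roll":0},{"travel":[0.024,0.002,0.001],"roll":0},{"travel":[0.024,0.002,0.001],"roll":0},{"travel":[0.024,0.002,0.001],"roll":0}], "fingers": 0}}

```text
clock: 63.55
eef_pos: [508.5, -116.8, 102.9]
tool_rot: [0.662, 0.748, -0.008, -0.049]
ft_force: [0.0, -0.0, 0.2]
grip_width: 85.3
```

```bash
python3 - <<'E'
from h import *
import pickle; s,t=pickle.load(open('c3.pkl','rb'))
np.set_printoptions(precision=1,suppress=True)
P=unproj(s,(np.array([(657,182),(477,195)])+.5)/5-.5+np.array((120,150)),13);d=P[0]-P[1];print(P,P.mean(0),np.linalg.norm(d),np.degrees(np.arctan2(d[1],d[0])))
P=unproj(t,(np.array([(94,228),(150,318)])+.5)/3.2-.5+np.array((200,130)),16);print(P)
E
python3 plan.py 498 85 110 122
```

```text
[[536.  110.   13. ]
 [461.3  62.   13. ]] [498.7  86.   13. ] 88.75800338328801 32.721956061193936
[[534.8 107.3  16. ]
 [460.1  60.6  16. ]]
t 63.55 pos [ 508.5 -116.8  102.9] psi 96.9 tilt [-0.0839  0.0518] j7 2.06 w 85.3 F [ 0.  -0.   0.2]
tool delta mm [201.7  14.1   4.2] norm 202 roll -25.1
```

Call:
{"op": "apply_moves", "data": {"deltas": [{"travel":[0.024,0.002,0],"roll":0},{"travel":[0.024,0.002,0],"roll":0},{"travel":[0.024,0.002,0],"roll":0},{"travel":[0.024,0.002,0],"roll":0},{"travel":[0.024,0.002,0],"roll":0},{"travel":[0.022,0.001,0],"roll":0},{"travel":[0.016,0.001,0],"roll":0},{"travel":[0.01,0,0],"roll":0}]}}

```text
clock: 64.22
eef_pos: [494.1, 70.8, 111.7]
tool_rot: [0.657, 0.752, -0.008, -0.052]
ft_force: [0.6, 0.2, -0.1]
grip_width: 85.4
```

```bash
python3 plan.py 498 85 90 122.4
```

```text
t 64.22 pos [494.1  70.8 111.7] psi 97.5 tilt [-0.0888  0.0572] j7 1.70 w 85.4 F [ 0.6  0.2 -0.1]
tool delta mm [12.1  7.5 22.1] norm 26 roll -24.9
```

Call:
{"op": "apply_moves", "data": {"deltas": [{"travel":[0,0.004,0],"roll":-5},{"travel":[0,0,0.003],"roll":-7},{"travel":[0,0,0.005],"roll":-7},{"travel":[0,0,0.005],"roll":-4},{"travel":[0,0,0.003],"roll":0},{"travel":[0,0,0],"roll":0},{"travel":[0,0,0],"roll":0},{"travel":[0,0,0],"roll":0}]}}

```text
clock: 64.88
eef_pos: [493.4, 78.6, 94.4]
tool_rot: [0.488, 0.871, 0.003, -0.054]
ft_force: [0.1, 0.5, 0.0]
grip_width: 85.5
```

```bash
python3 plan.py 498 85 50 122.4
```

```text
t 64.88 pos [493.4  78.6  94.4] psi 121.4 tilt [-0.0919  0.058 ] j7 2.08 w 85.5 F [0.1 0.5 0. ]
tool delta mm [-1.3  9.4 44.1] norm 45 roll -1.0
```

Call:
{"op": "apply_moves", "data": {"deltas": [{"travel":[-0.001,0.007,0.003],"roll":-0.8},{"travel":[0,0.002,0.006],"roll":0},{"travel":[0,0,0.008],"roll":0},{"travel":[0,0,0.008],"roll":0},{"travel":[0,0,0.008],"roll":0},{"travel":[0,0,0.005],"roll":0},{"travel":[0,0,0.002],"roll":0},{"travel":[0,0,0],"roll":0}]}}

```text
clock: 65.55
eef_pos: [498.3, 85.1, 49.3]
tool_rot: [0.483, 0.874, 0.003, -0.054]
ft_force: [-0.1, 0.0, 0.2]
grip_width: 85.2
```

```bash
python3 plan.py 498 85 8 122.4;python3 - <<'E'
from h import *
s=ctrl.capture('scene')
save(s,'s23',(160,110,320,230),4)
E
```

```text
t 65.55 pos [498.3  85.1  49.3] psi 122.1 tilt [-0.0925  0.0572] j7 2.10 w 85.2 F [-0.1  0.   0.2]
tool delta mm [-3.9  1.7 41.1] norm 41 roll -0.3
```

View pics/s23.png

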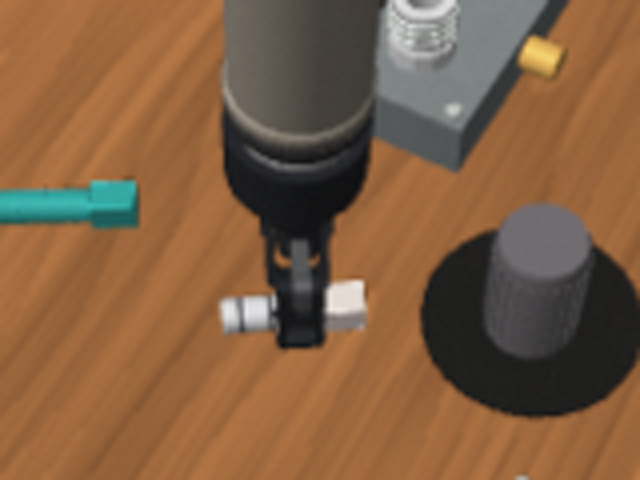

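Call:
{"op": "apply_moves", "data": {"deltas": [{"travel":[-0.001,0.0005,0.004],"roll":0},{"travel":[-0.001,0.0005,0.008],"roll":0},{"travel":[-0.001,0.0005,0.008],"roll":0},{"travel":[0,0,0.007],"roll":0},{"travel":[0,0,0.005],"roll":0},{"travel":[0,0,0.002],"roll":0},{"travel":[0,0,0],"roll":0},{"travel":[0,0,0],"roll":0}]}}

```text
clock: 66.27
eef_pos: [498.6, 85.1, 11.9]
tool_rot: [0.483, 0.874, 0.003, -0.054]
ft_force: [0.7, 0.2, 0.3]
grip_width: 85.2
```

```bash
python3 plan.py 498 85 8 122.4
```

```text
t 66.27 pos [498.6  85.1  11.9] psi 122.0 tilt [-0.0913  0.0573] j7 2.12 w 85.2 F [0.7 0.2 0.3]
tool delta mm [-0.2 -0.3  4. ] norm 4 roll -0.4
```

Call:
{"op": "apply_moves", "data": {"deltas": [{"travel":[0,0,0.0025],"roll":0},{"travel":[0,0,0],"roll":0},{"travel":[0,0,0],"roll":0},{"travel":[0,0,0],"roll":0},{"travel":[0,0,0],"roll":0},{"travel":[0,0,0],"roll":0},{"travel":[0,0,0],"roll":0},{"travel":[0,0,0],"roll":0}], "fingers": 255, "newtons": 60}}

```text
clock: 66.93
eef_pos: [499.7, 85.6, 10.8]
tool_rot: [0.483, 0.874, 0.004, -0.053]
ft_force: [0.3, 0.1, -1.1]
grip_width: 18.9
```

Call:
{"op": "apply_moves", "data": {"deltas": [{"travel":[0,0,-0.004],"roll":0},{"travel":[0.001,0,-0.008],"roll":0},{"travel":[0.001,0,-0.014],"roll":0},{"travel":[0.001,0,-0.016],"roll":0},{"travel":[0.001,0,-0.016],"roll":0},{"travel":[0,0,-0.01],"roll":0},{"travel":[0,0,-0.003],"roll":0},{"travel":[0,0,0],"roll":0}]}}

```text
clock: 67.6
eef_pos: [503.1, 84.4, 87.0]
tool_rot: [0.483, 0.874, 0.003, -0.053]
ft_force: [-0.0, 0.3, -1.6]
grip_width: 19.0
```

```bash
python3 plan.py 502 -200 85 100;python3 - <<'E'
from h import *
s=ctrl.capture('scene')
save(s,'s24',(160,90,320,210),4)
E
```

```text
t 67.60 pos [503.1  84.4  87. ] psi 122.0 tilt [-0.0898  0.0574] j7 2.09 w 19.0 F [-0.   0.3 -1.6]
tool delta mm [-239.6 -152.6  -14.3] norm 284 roll 22.0
```

View pics/s24.png

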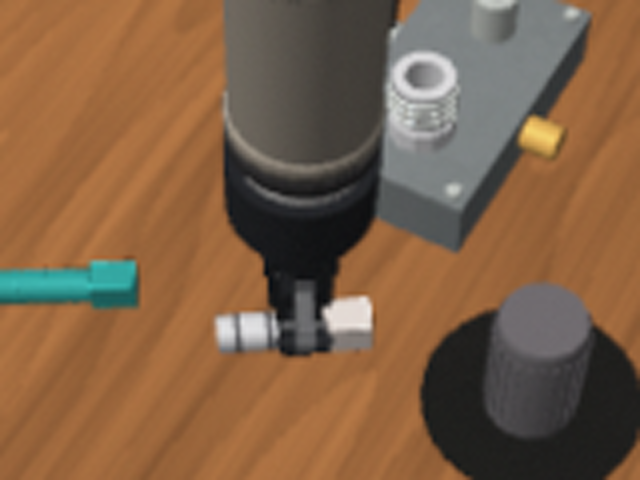

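Call:
{"op": "apply_moves", "data": {"deltas": [{"travel":[-0.008,-0.005,-0.002],"roll":0},{"travel":[-0.015,-0.01,-0.002],"roll":0},{"travel":[-0.02,-0.013,-0.002],"roll":0},{"travel":[-0.021,-0.013,-0.002],"roll":0},{"travel":[-0.021,-0.013,-0.001],"roll":0},{"travel":[-0.021,-0.013,-0.001],"roll":0},{"travel":[-0.021,-0.013,-0.001],"roll":0},{"travel":[-0.021,-0.013,-0.001],"roll":0}]}}

```text
clock: 68.32
eef_pos: [498.6, -92.7, 82.6]
tool_rot: [0.476, 0.877, 0.002, -0.06]
ft_force: [-0.2, 0.7, -1.8]
grip_width: 18.8
```

```bash
python3 plan.py 502 -200 80 100
```

```text
t 68.32 pos [498.6 -92.7  82.6] psi 122.8 tilt [-0.1039  0.0603] j7 2.44 w 18.8 F [-0.2  0.7 -1.8]
tool delta mm [-91.8 -55.7  -4.2] norm 107 roll 22.8
```

Call:
{"op": "apply_moves", "data": {"deltas": [{"travel":[-0.02,-0.012,-0.001],"roll":0},{"travel":[-0.018,-0.011,-0.001],"roll":0},{"travel":[-0.014,-0.008,0],"roll":0},{"travel":[-0.009,-0.005,0],"roll":0},{"travel":[-0.004,-0.003,0],"roll":5},{"travel":[-0.002,0,0],"roll":7},{"travel":[0,0,0],"roll":6},{"travel":[0,0,0],"roll":3}]}}

```text
clock: 68.98
eef_pos: [491.8, -189.0, 73.3]
tool_rot: [0.641, 0.765, -0.016, -0.064]
ft_force: [-0.4, 0.2, -1.4]
grip_width: 18.8
```

```bash
python3 plan.py 503 -201 50 99;python3 - <<'E'
from h import *
s=ctrl.capture('scene');t=ctrl.capture('top')
save(s,'s25',(80,190,280,350),4); save(t,'t25',(290,150,450,270),5)
E
```

```text
t 68.98 pos [ 491.8 -189.    73.3] psi 99.9 tilt [-0.1184  0.0574] j7 2.25 w 18.8 F [-0.4  0.2 -1.4]
tool delta mm [-15.5  11.3  21.1] norm 28 roll 0.9
```

View pics/s25.png

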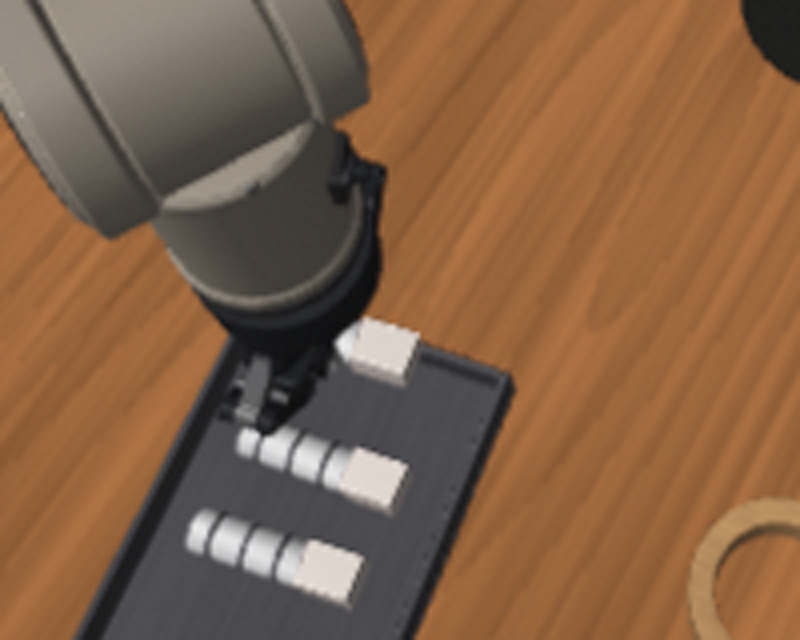

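View pics/t25.png

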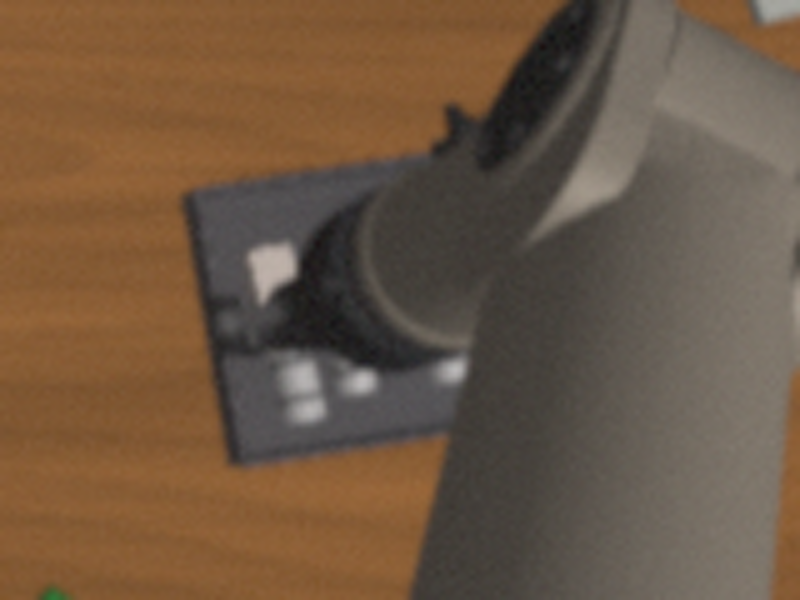

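Call:
{"op": "apply_moves", "data": {"deltas": [{"travel":[-0.007,0.007,0],"roll":0.5},{"travel":[-0.004,0.004,0.002],"roll":0},{"travel":[-0.002,0,0.004],"roll":0},{"travel":[0,0,0.006],"roll":0},{"travel":[0,0,0.006],"roll":0},{"travel":[0,0,0.004],"roll":0},{"travel":[0,0,0.001],"roll":0},{"travel":[0,0,0],"roll":0}]}}

```text
clock: 69.75
eef_pos: [499.4, -195.4, 43.5]
tool_rot: [0.638, 0.767, -0.016, -0.068]
ft_force: [-0.8, -0.1, -1.1]
grip_width: 19.1
```

```bash
python3 plan.py 503 -202 20 99
```

```text
t 69.75 pos [ 499.4 -195.4   43.5] psi 100.2 tilt [-0.1249  0.0616] j7 2.28 w 19.1 F [-0.8 -0.1 -1.1]
tool delta mm [-9.1  4.9 22.4] norm 25 roll 1.2
```

Call:
{"op": "apply_moves", "data": {"deltas": [{"travel":[-0.006,0.003,0],"roll":0.5},{"travel":[-0.002,0.001,0.002],"roll":0},{"travel":[-0.001,0,0.005],"roll":0},{"travel":[0,0,0.005],"roll":0},{"travel":[0,0,0.003],"roll":0},{"travel":[0,0,0.001],"roll":0},{"travel":[0,0,0],"roll":0},{"travel":[0,0,0],"roll":0}]}}

```text
clock: 70.42
eef_pos: [503.3, -203.3, 24.8]
tool_rot: [0.642, 0.764, -0.017, -0.068]
ft_force: [-0.4, 0.7, -0.7]
grip_width: 19.0
```

```bash
python3 plan.py 503 -203 16 99; python3 - <<'E'
from h import *
s=ctrl.capture('scene')
save(s,'s26',(80,190,280,350),4)
E
```

```text
t 70.42 pos [ 503.3 -203.3   24.8] psi 99.7 tilt [-0.1246  0.0615] j7 2.29 w 19.0 F [-0.4  0.7 -0.7]
tool delta mm [-0.4  0.8  8.7] norm 9 roll 0.7
```

View pics/s26.png

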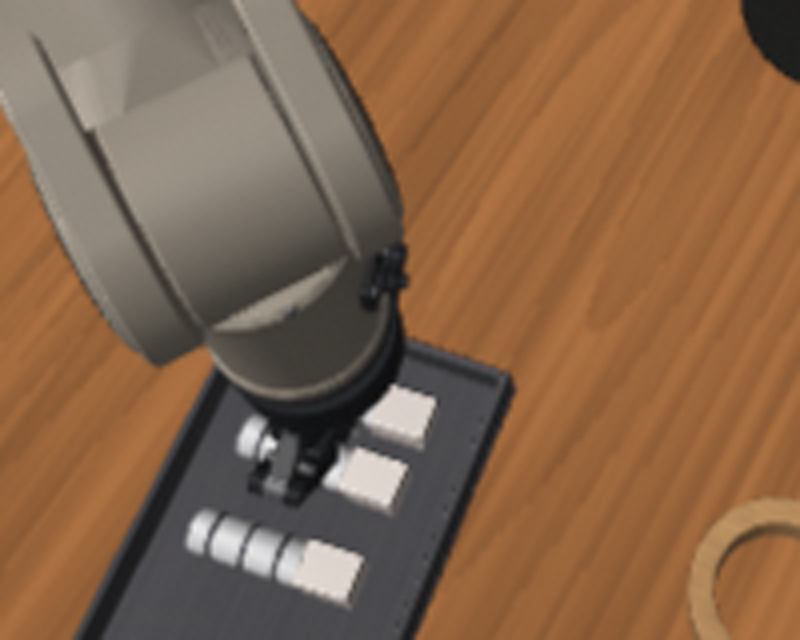

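Call:
{"op": "apply_moves", "data": {"deltas": [{"travel":[0,0,0.002],"roll":0},{"travel":[0,0,0.002],"roll":0},{"travel":[0,0,0.002],"roll":0},{"travel":[0,0,0.001],"roll":0},{"travel":[0,0,0.001],"roll":0},{"travel":[0,0,0],"roll":0},{"travel":[0,0,0],"roll":0},{"travel":[0,0,0],"roll":0}]}}

```text
clock: 71.13
eef_pos: [503.0, -202.9, 18.1]
tool_rot: [0.642, 0.764, -0.016, -0.067]
ft_force: [-0.8, 0.8, 0.4]
grip_width: 19.3
```

```bash
python3 plan.py 503 -203 16 99
```

```text
t 71.13 pos [ 503.  -202.9   18.1] psi 99.7 tilt [-0.1224  0.0612] j7 2.29 w 19.3 F [-0.8  0.8  0.4]
tool delta mm [-0.2  0.2  2.1] norm 2 roll 0.7
```

Call:
{"op": "apply_moves", "data": {"deltas": [{"travel":[0,0,0],"roll":0},{"travel":[0,0,0],"roll":0},{"travel":[0,0,0],"roll":0},{"travel":[0,0,-0.002],"roll":0},{"travel":[0,0,-0.006],"roll":0},{"travel":[0,0,-0.01],"roll":0},{"travel":[0,0,-0.014],"roll":0},{"travel":[0,0,-0.016],"roll":0}], "fingers": 165}}

```text
clock: 71.8
eef_pos: [506.6, -204.5, 65.2]
tool_rot: [0.641, 0.764, -0.017, -0.07]
ft_force: [0.0, -0.1, 0.2]
grip_width: 30.3
```

Call:
{"op": "apply_moves", "data": {"deltas": [{"travel":[0,0,-0.02],"roll":0},{"travel":[0.005,0,-0.02],"roll":0},{"travel":[0.012,0,-0.015],"roll":0},{"travel":[0.02,0,-0.01],"roll":0},{"travel":[0.025,0,-0.005],"roll":0},{"travel":[0.025,0,0],"roll":0},{"travel":[0.025,0,0],"roll":0},{"travel":[0.02,0,0],"roll":0}]}}

```text
clock: 72.47
eef_pos: [499.2, -87.3, 161.5]
tool_rot: [0.648, 0.759, -0.016, -0.058]
ft_force: [0.7, 0.2, 1.9]
grip_width: 30.1
```

Call:
{"op": "apply_moves", "data": {"deltas": [{"travel":[0.02,0,-0.005],"roll":0},{"travel":[0.025,0,-0.005],"roll":0},{"travel":[0.025,0,0],"roll":0},{"travel":[0.02,0,0],"roll":0},{"travel":[0.01,0,0],"roll":0},{"travel":[0,0,0],"roll":0},{"travel":[0,0,0],"roll":0},{"travel":[0,0,0],"roll":0}]}}

```text
clock: 73.13
eef_pos: [486.4, 18.2, 187.5]
tool_rot: [0.646, 0.761, -0.011, -0.054]
ft_force: [0.3, 0.4, 0.3]
grip_width: 30.1
```

```bash
python3 plan.py 503 -203 16 99; python3 - <<'E'
from h import *
s=ctrl.capture('scene');t=ctrl.capture('top')
save(s,'s27'); save(t,'t27')
import pickle; pickle.dump((s,t),open('c4.pkl','wb'))
E
```

```text
t 73.13 pos [486.4  18.2 187.5] psi 99.2 tilt [-0.0961  0.0526] j7 1.80 w 30.1 F [0.3 0.4 0.3]
tool delta mm [-232.1   -5.4  157.2] norm 280 roll 0.2
```

View pics/s27.png

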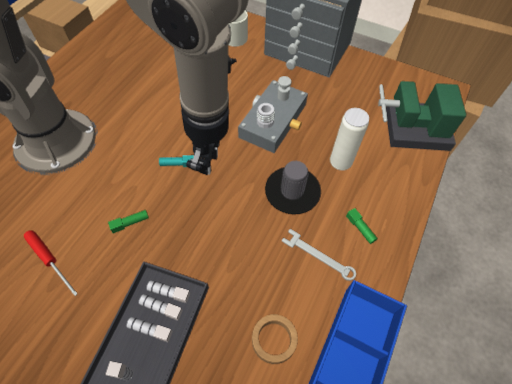

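View pics/t27.png

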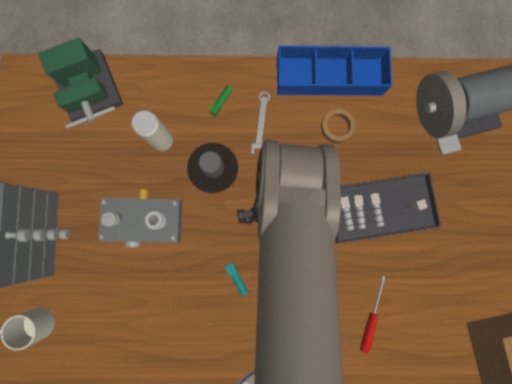

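```bash
python3 - <<'E'
from h import *
import pickle; s,t=pickle.load(open('c4.pkl','rb'))
save(t,'t28',(330,165,450,250),6.6); save(s,'s28',(80,255,220,384),4.6); save(t,'t29',(90,110,250,230),5)
E
```

```text
(no output)
```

View pics/t28.png

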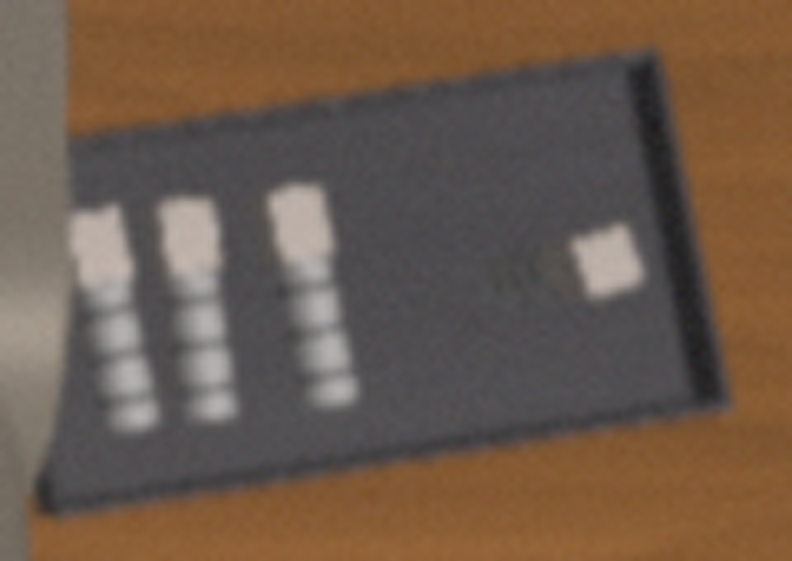

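View pics/s28.png

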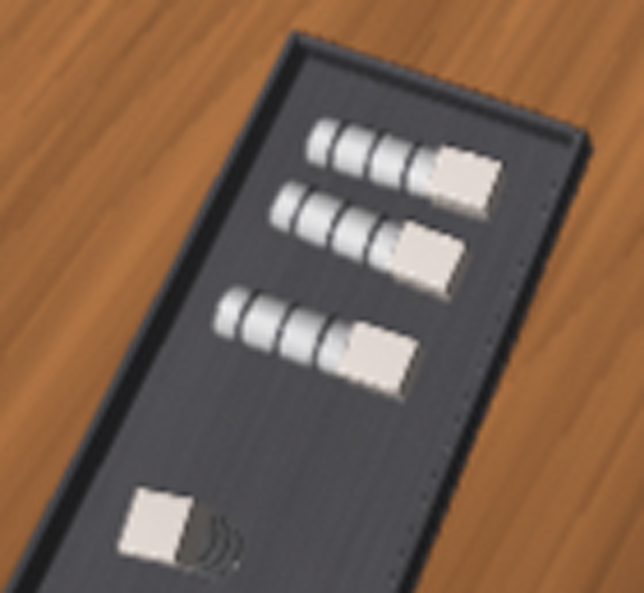

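View pics/t29.png

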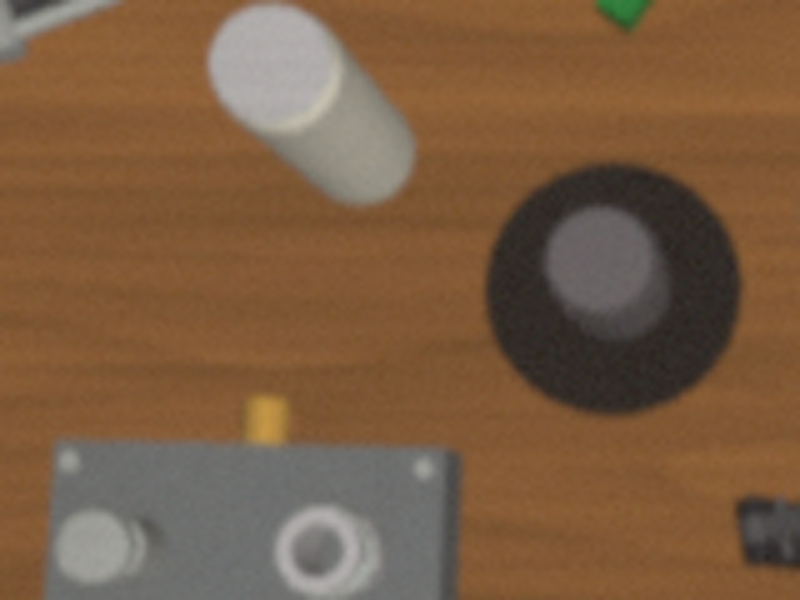

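```bash
python3 - <<'E'
from h import *
import pickle; s,t=pickle.load(open('c4.pkl','rb'))
np.set_printoptions(precision=1,suppress=True)
T=lambda *p:(np.array(p,float)+.5)/6.6-.5+np.array((330,165))
o=np.array([517.1,-302.3]);ax=np.array([.9885,.151]);ay=np.array([-.151,.9885])
for n,p,z in(('A',(316,295),16),('C',(198,308),16),('B',(115,318),16),('c0top',(607,261),93)):
    w=unproj(t,T(p),z)[0,:2]; print(n,w,'local',(w-o)@ax,(w-o)@ay)
S=lambda *p:(np.array(p,float)+.5)/4.6-.5+np.array((80,255))
w=unproj(s,S((157,527)),93)[0,:2];print('c0 scene',w,(w-o)@ax,(w-o)@ay)
T2=lambda *p:(np.array(p,float)+.5)/5-.5+np.array((90,110))
print('cap top',unproj(t,T2((601,260)),91),'mat',unproj(t,T2((613,288)),4),'can',unproj(t,T2((273,68)),170))
print('vent',unproj(t,T2((91,547)),102))
E
```

```text
A [ 512. -291.] local -3.3850957290137402 11.92276557834206
C [ 506.7 -242.4] local -1.205788693662906 60.77165406950958
B [ 502.7 -208.3] local -0.019674599008626243 95.07831567508029
c0top [ 520.6 -374.4] local -7.394294586984934 -71.81920173401565
c0 scene [ 522.7 -373.5] -5.21953571680721 -71.21482472548107
cap top [[626.8 151.   91. ]] mat [[627.6 154.3   4. ]] can [[700.  291.2 170. ]]
vent [[485.1 390.8 102. ]]
```

All readings are inside the limits, so I'm handing in.

```bash
python3 -c "
from cell import ctrl
print(ctrl.job_done())"
```

```text
the job is handed in; nothing more can be done
None
```

The dryer service is done and handed in at about 73 s of the 210 s allowed; the hand-in reports no verdict.

- **Vent:** I pressed the plunger to its stop at about 15 N, held it for over a second, and let it spring back. The last top picture shows it up.
- **Cap:** I unscrewed it by about 750° in three strokes. Forces at the wrist were under about 3 N at every reading; the thread contact force itself is not measured. I then lifted the cap clear and stood it on the mat. In the last picture its centre is about 3 mm from the mat's and it looks upright.
- **Cartridges:** The one from the neck stands in the tray, and the three white ones from the bench lie beside it. Their centres measure within 8 mm of the tray's centre along x (limit 66) and within 96 mm along y (limit 131).
- **Other things:** One bench cartridge had been knocked aside during the run, so I measured it again before picking it up. The can reads within about 2 mm of where it started. The green and turquoise look-alikes, the wrench and the tape look unmoved in the last pictures. The gripper is clear of everything.

**Disagreements:**
- The two cameras differed by up to about 3 mm throughout.
- The tool slowly tilted to about 0.13 rad during the run. That could not be corrected through the move interface, but no grasp or placement failed because of it.

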